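# Light reading over a culture tub with a top-heavy sensor mast

## Robot

A 6-joint arm with a two-finger parallel gripper is mounted at the origin on the work surface. World frame = base frame: x ahead of the robot, y to its left, z up, the work surface at z = 0. Lengths are in m, angles in rad, forces in N, time in s.
With the tool pointing down it reaches from about 0.25 to 0.725 m from the base axis. Payload 4 kg.
Tool frame: the origin (TCP) lies between the finger pads; the fingertips stand ctrl.nose_length ahead of it and the grasp point (between the pads) lies 5 mm behind it (ctrl.nose_length is the distance from the TCP to the fingertips, in m); z points along the fingers, y is the line along which they close (so a half turn about z gives the same grasp; the last joint's range is limited). The gripper opens to 85 mm and grips with 20 to 120 N. Pads are 22 mm wide; open, the fingers measure 114 mm over their backs; the gripper's body (76 mm by 85 mm) begins 54 mm behind the grasp point. The pads swing forward as they close: fully open they stand 13 mm farther back than shut.
Start: joints at [1.244, 0.241, 0.005, 1.335, 0, 1.571], TCP at [0.161, 0.474, 0.245] pointing down, gripper open.
Joint ranges: [-2.72, 2.72], [-1.05, 1.87], [-1.09, 1.28], [-1.99, 2.15], [-1.42, 1.44], [-3.14, 3.14]. Speed limits (rad/s): [2.79, 2.79, 3.14, 3.14, 3.14, 3.14].

## Interface

Orientations are given as a unit quaternion [w, x, y, z].
In Python, from station import telemetry, eyes, ctrl gives the robot as it stands. The module is installed in compiled form; this text tells all that it offers.
- The arm moves only by the tool apply_moves, never from a script. Its argument "motion" is a list of rows, each an object of numbers: "fingers": the finger opening in cm, from 0 to 8.54; "tx", "ty", "tz": the shift along the world's x, y, z in cm; "ax", "ay", "az": the turn, a rotation vector about the world's x, y, z in rad. A call has 1 to 12 rows; each row shifts and turns the commanded pose from where the row before left it; what a row does not reach is not made up. A row lasts 1/10 s, in which the tool goes at most 50 mm and 8.59 degrees, less where a joint would pass 70% of its speed; a pose out of reach is approached as far as the arm can. A call is refused whole if a number of a shift passes 5 or a number of a turn 0.15, either way. A call with a gripper value outside its range is refused whole. The fingers move at their own pace and stop on an object; the grip force is fixed at half the most. Time passes only in rows, so rows that do not move let the fingers close. It gives the time, the measured TCP pose, the force, the opening and the grip force at its end, in the units of the state.
- telemetry.observe(): the state, without advancing time (a new reading comes with each control period).
- eyes.read_camera(name): name is "scene" or "top" or "wrist"; returns (picture, depth): 420x560x3 uint8, red, green, blue; 420x560 float32, m along the optical axis (not along the pixel's ray), 0 where there is no reading.
- eyes.camera_params(name): a dict with "fx", "fy", "cx", "cy" (pixels), "rvec" (rotation vector, rad) and "tvec" (3), from world to camera coordinates, as OpenCV has them. Camera axes: x right, y down, z forward; pixel columns grow to the right and rows downward; lengths in m; the calibration is good to about 2 mm. A picture is of the moment at which its call begins: read the wrist's pose just before it. camera_params takes no time and is no camera call; for the wrist camera it gives the pose at the moment of the call.
- ctrl.close_job(): hands the job in; it is judged then, once.
The state is a dict: "time": time; "joint_positions": joint angles; "joint_velocities": joint speeds; "joint_torque": joint torques, N m; "tool_pos": TCP position; "orientation": TCP orientation; "wrist_force": force on the tool from outside, world axes, zero at the start; "wrist_torque": the same for the moment, N m; "opening": finger opening in m; "grip_force": force on a finger pad.
Only numpy, scipy, OpenCV 4.12 (cv2) and the standard library are available. Lean on these libraries where they do the work, as an engineer would, in place of code of your own. Each camera call takes 0.05 s, during which the arm holds its last target. There are 200 camera calls.

## Task

Pick the light-meter carrier up off its white mat by the black grip, bring its loose sensor mast upright while still over the mat and show it steady there for a couple of seconds. Then carry it to the clear tub with the mast kept upright the whole way and hold the mast upright, its pivot over the middle of the tub and the carrier clear above the rim, for a good 5 seconds, so that the meter can take its reading. Carry it back upright, set it gently down flat on the middle of its mat, along it as before, and let go (there the mast may sink onto its stop); let nothing touch the mast, do not knock the tub and leave the other things alone.

Things in the scene. Friction and masses are not known exactly. Their poses are not given: they have to be found in the camera images.
- carrier: Hand-held light-meter carrier, loose, 0.61 kg plus the mast; balanced in plan at the grip within 10 mm. Aluminium plate, x -180 to 190, y +-50, z 0 to 8 mm; origin on its underside below the grip; x runs towards the mast, z up. Grey logger box on it, x -168 to -93, 42 mm high. At the start it stands on the mat, along it within 0.1 rad and 25 mm.
- grip (a point): Middle of the black grip fin on the carrier, 50 mm above its underside; carrier axes. The fin is 70 mm long along x, 18 mm thick along y (pinch it across y from above) and reaches from 8 to 76 mm above the underside.
- pivot (a point): Hinge of the mast, at x 150, y 0, z 105 mm in the carrier's frame; carrier axes. It lies between two upright aluminium posts (fork) at x 116 and 184 mm, 120 mm high. Weak hinge spring 0.052 N m/rad towards the carrier's z axis, damping 0.0015 N m s/rad, no dry friction, stops at +-0.28 rad.
- mast: Sensor mast, 0.28 kg (+-10 % by run): 10 mm tube, counterweight 40 mm wide, to 87 mm below hinge. Origin on the hinge; x is the hinge axis (= carrier's x), z up the tube. Swings about x. Centre of mass 27 mm above hinge, inertia about hinge 0.0049 kg m2. Spring too weak: if level, any lean grows, time constant 0.42 to 0.55 s. Starts at rest on its stop, +0.28 rad about x (head to -y).
- sensor (a point): White sensor disc on the mast's black head (46 mm wide, top 250 mm above hinge), 245 mm up the mast's z; mast axes. Tilting the carrier about its x pushes the mast the same way through the spring; accelerating it sideways leaves the mast's top behind, as its centre of mass lies above the hinge.
- mat: White plastic parking mat, fixed to the bench, 420 x 170 mm, 4 mm thick; origin under its centre, x along its length.
- tub: Empty clear plastic culture tub, fixed, 260 (x) x 200 (y) x 100 mm high, white rim 10 mm wider all round, white drain tap low on its -x side (sticks out 40 mm); origin under its centre.
- tub_mid (a point): Middle of the tub's mouth, at rim height, 100 mm above the bench.
- beaker: Teal plastic beaker, 72 mm across, 85 mm high, bystander; origin under its centre.
- jar: Closed jar, 56 mm across, 70 mm high, bystander; origin under its centre.
- brush: Cleaning brush lying on the bench, bystander.

How it is judged:
On the way, in this order (a step that is already met when the one before it is completed fails the run):
1. the carrier is held above the mat with the mast upright within 0.1 rad, for 1.5 s (horizontal distance between carrier and mat below 0.09 m and height (world z) of carrier above 0.03 m and angle between mast's own z axis and vertical below 0.1 rad), for 1.5 s.
2. the mast's pivot is held over the middle of the tub (within 50 mm), the carrier above the rim, the mast upright within 0.1 rad, for 5 s (horizontal distance between pivot and tub_mid below 0.05 m and height (world z) of carrier above 0.105 m and angle between mast's own z axis and vertical below 0.1 rad), for 5 s.
At the end, for the whole second after the job is handed in: The carrier stands flat on the mat, let go and at rest, its origin within 60 mm along and 50 mm across of the mat's centre and within 0.3 rad of its direction; the mast may have sunk against its stop (x of carrier in the frame of mat between -0.06 and 0.06 m and y of carrier in the frame of mat between -0.05 and 0.05 m and z of carrier in the frame of mat below 0.012 m and angle between carrier's own z axis and vertical below 0.05 rad and angle between the x axis of carrier and the x axis of mat, either way round below 0.3 rad and linear speed of carrier below 0.03 m/s); the robot touches nothing.
It fails at once if away from the mat (carrier more than 0.12 m from the mat's centre) the mast leans more than 0.15 rad (horizontal distance between carrier and mat above 0.12 m and angle between mast's own z axis and vertical above 0.15 rad).
It fails at once if the mast is touched or pushed against anything (contact force between mast and anything else above 1 N).
It fails at once if the carrier knocks the tub (contact force between carrier and tub above 2 N).
It fails at once if the carrier is slammed down on the mat (over 60 N) or tips by more than 0.5 rad (angle between carrier's own z axis and vertical above 0.5 rad or contact force between carrier and mat above 60 N).
It fails at once if a bystander is disturbed (distance of any of beaker, jar, brush from where it was at the start of the episode above 0.03 m).
It also fails if it takes over 72 s, if anything falls off the work surface, if the arm or the gripper's body presses on something with over 40 N, if the wrist force passes 120 N, or if a joint passes its speed limit or range.

## Working session

There is one attempt and no reset: what is moved stays moved. The work goes in short steps, Python scripts to look and compute and a tool call to move; the robot and the scene stay as the last step left them, time stands still between calls to the robot, and variables do not carry over. Pictures are saved under pics/ and viewed, at most 10 in all, crops included, and the job is handed in when it is done.

Besides the shell and the picture viewer there is one more tool, called after "Emit:" by a JSON object that holds its "fn" and its "kwargs", one argument or row to a line. apply_moves: Moves the arm, as the interface text tells. Its arguments: {"type":"object","properties":{"motion":{"type":"array","items":{"type":"object","properties":{"fingers":{"type":"number"},"tx":{"type":"number"},"ty":{"type":"number"},"tz":{"type":"number"},"ax":{"type":"number"},"ay":{"type":"number"},"az":{"type":"number"}}}}},"required":["motion"]}

```bash
mkdir -p pics; cat > h.py <<'E'
import numpy as np, cv2, json
from scipy.spatial.transform import Rotation as R
from station import telemetry, eyes, ctrl
def cloud(name):
    P=eyes.camera_params(name)
    im,d=eyes.read_camera(name)
    if name=='wrist': pass
    v,u=np.mgrid[:d.shape[0],:d.shape[1]]
    c=np.stack([(u-P['cx'])*d/P['fx'],(v-P['cy'])*d/P['fy'],d],-1)
    M=cv2.Rodrigues(np.array(P['rvec'],float))[0]
    w=(c-np.array(P['tvec']).reshape(3))@M
    w[d==0]=np.nan
    return im,d,w
E
python3 - <<'E'
from h import *
s=telemetry.observe();print({k:np.round(v,4) for k,v in s.items()},ctrl.nose_length)
for n in['scene','top']:
    im,d,w=cloud(n);np.savez(f'{n}0.npz',im=im,d=d,w=w)
    P=eyes.camera_params(n);M=cv2.Rodrigues(np.array(P['rvec'],float))[0];print(n,P['fx'],-M.T@np.array(P['tvec']).reshape(3),M[2])
    cv2.imwrite(f'pics/{n}0.png',im[...,::-1])
E
```

```text
{'time': np.float64(0.0), 'joint_positions': array([ 1.244 ,  0.2414,  0.0037,  1.3352, -0.    ,  1.5708]), 'joint_velocities': array([-0.0025,  0.0007,  0.0006,  0.0002,  0.0007,  0.0001]), 'joint_torque': array([-4.00000e-04, -3.72315e+01,  2.52411e+01,  1.70000e-02,
        0.00000e+00, -0.00000e+00]), 'tool_pos': array([0.1603, 0.473 , 0.2444]), 'orientation': array([-2.000e-04,  1.627e-01,  9.867e-01, -1.000e-03]), 'wrist_force': array([-0.3422, -0.8383,  0.8453]), 'wrist_torque': array([-0.005 ,  0.0205,  0.0478]), 'grip_force': np.float64(0.0), 'opening': np.float64(0.0858)} 0.014
scene 453.7956019030466 [ 1.65371901 -0.49297655  1.03531131] [-0.75598308  0.34370623 -0.55709569]
top 434.02123920031545 [ 0.31569615 -0.0242105   1.4335681 ] [ 0.18199755  0.01643548 -0.98316162]
```

View pics/scene0.png

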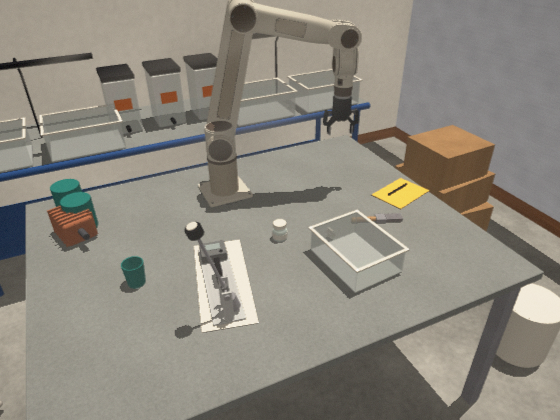

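View pics/top0.png

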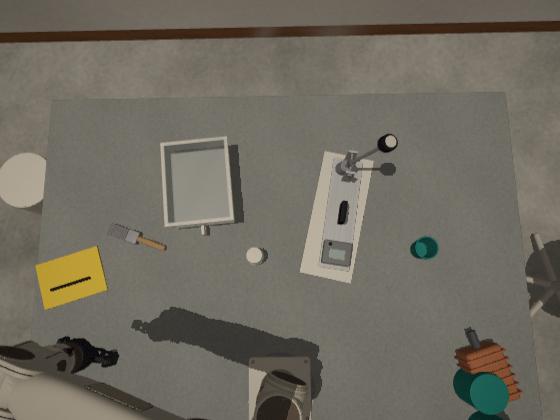

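```bash
python3 - <<'E'
from h import *
def rect(xy): 
    (c,s,a)=cv2.minAreaRect(xy.astype(np.float32)); return np.round(c,4),np.round(s,4),round(a,2)
T=np.load('top0.npz');im=T['im'].astype(int);w=T['w']
hsv=cv2.cvtColor(T['im'],cv2.COLOR_RGB2HSV)
x,y,z=w[...,0],w[...,1],w[...,2]
print('bench z',np.nanmedian(z[(x>.3)&(x<.5)&(abs(y)<.03)]))
box=lambda x0,x1,y0,y1:(x>x0)&(x<x1)&(y>y0)&(y<y1)
# at px
for n,p in dict(mat=(318,262),tubrim=(166,180),jar=(255,256),beak=(426,247),fin=(343,212),disc=(390,142),box=(335,252),plate=(338,232)).items():
    print(n,np.round(w[p[1],p[0]],4),T['im'][p[1],p[0]])
white=(hsv[...,1]<45)&(hsv[...,2]>150)
m=white&(abs(z-.004)<.006);l,lab,st,_=cv2.connectedComponentsWithStats(m.astype(np.uint8))
for i in range(1,l):
    if st[i,4]>300: print('whitelow',st[i],rect(w[lab==i][:,:2]))
m=white&(z>.09)&(z<.11);pts=w[m&box(.2,.9,0,.6)];print('rim',rect(pts[:,:2]),pts[:,2].mean())
reg=box(.25,.85,-.4,-.05)
for n,zz in dict(plate=(.009,.018),box=(.04,.05),fin=(.07,.09)).items():
    m=reg&(z>zz[0])&(z<zz[1]);l,lab,st,_=cv2.connectedComponentsWithStats(m.astype(np.uint8))
    for i in range(1,l):
        if st[i,4]>25: print(n,st[i,4],rect(w[lab==i][:,:2]),w[lab==i].mean(0))
m=reg&(z>.25);print('high',m.sum(),w[m].mean(0))
E
```

```text
bench z 0.0009301902141305795
mat [ 0.3901 -0.1308 -0.0021] [179 170 154]
tubrim [0.6509 0.3535 0.0924] [95 94 87]
jar [0.4075 0.0711 0.0683] [188 179 163]
beak [ 0.4341 -0.4834  0.0069] [34 88 79]
fin [ 0.5407 -0.2072  0.0843] [31 30 29]
disc [ 0.6795 -0.3004  0.3481] [171 161 145]
box [ 0.418  -0.1812  0.0535] [139 143 135]
plate [ 0.4865 -0.1982  0.011 ] [164 159 151]
whitelow [ 300  151   71  132 2617] (array([ 0.5451, -0.1977]), array([0.1698, 0.4215]), 76.98)
rim (array([0.6466, 0.2573]), array([0.2764, 0.2188]), 5.17) 0.10108942902743737
plate 1728 (array([ 0.5779, -0.2188]), array([0.12  , 0.3157]), 80.24) [ 0.57774097 -0.2142517   0.01317406]
plate 129 (array([ 0.3796, -0.1771]), array([0.108 , 0.0433]), 61.05) [ 0.37786793 -0.17654319  0.01312277]
box 539 (array([ 0.4163, -0.187 ]), array([0.0899, 0.0752]), 80.66) [ 0.41554076 -0.18662238  0.04634488]
fin 79 (array([ 0.6932, -0.2152]), array([0.0391, 0.0279]), 3.2) [ 0.69317093 -0.21594874  0.07708914]
fin 132 (array([ 0.5434, -0.2085]), array([0.0184, 0.0692]), 80.97) [ 0.54348015 -0.20800265  0.08031688]
high 330 [ 0.67842023 -0.29166454  0.33726119]
```

Emit:
{"fn": "apply_moves", "kwargs": {
  "motion": [
    {"tx": 1, "ty": -1.8, "az": 0.014, "fingers": 8.5},
    {"tx": 1.9, "ty": -3.5, "az": 0.014},
    {"tx": 1.9, "ty": -3.5, "az": 0.014},
    {"tx": 1.9, "ty": -3.5, "az": 0.014},
    {"tx": 1.9, "ty": -3.5, "az": 0.014},
    {"tx": 1.9, "ty": -3.5, "az": 0.014},
    {"tx": 1.9, "ty": -3.5, "az": 0.014},
    {"tx": 1.9, "ty": -3.5, "az": 0.014},
    {"tx": 1.9, "ty": -3.5, "az": 0.014},
    {"tx": 1.9, "ty": -3.5, "az": 0.014},
    {"tx": 1.9, "ty": -3.5, "az": 0.014},
    {"tx": 1.9, "ty": -3.5, "az": 0.014}
  ]
}}

```text
invalid input at $.motion[0]: expected keys fingers, tx, ty, tz, ax, ay, az
```

```bash
cat > o.py <<'E'
from h import *
def show():
    s=telemetry.observe();r=R.from_quat(np.array(s['orientation'])[[1,2,3,0]])
    y=r.as_matrix()[:,1];z=r.as_matrix()[:,2]
    print(round(s['time'],3),np.round(s['tool_pos'],4),'yawy',round(np.arctan2(y[1],y[0]),4),'z',np.round(z,4),'F',np.round(s['wrist_force'],1),'op',round(s['opening'],4),'gf',round(s['grip_force'],1),'j',np.round(s['joint_positions'],2))
E
python3 - <<'E'
from o import *
show()
for i in range(4): eyes.read_camera('top');show()
E
```

```text
0.1 [0.1603 0.473  0.2445] yawy 1.244 z [-6.0e-04 -1.8e-03 -1.0e+00] F [-0.3 -1.1 -0.9] op 0.0853 gf 0.0 j [ 1.24  0.24  0.    1.34 -0.    1.57]
0.15 [0.1604 0.4731 0.2446] yawy 1.244 z [-5.0e-04 -1.5e-03 -1.0e+00] F [0.2 1.1 0.1] op 0.0855 gf 0.0 j [ 1.24  0.24  0.    1.34 -0.    1.57]
0.2 [0.1604 0.4732 0.2448] yawy 1.244 z [-4.0e-04 -1.2e-03 -1.0e+00] F [ 0.7  0.3 -0.6] op 0.0852 gf 0.0 j [1.24 0.24 0.   1.34 0.   1.57]
0.25 [0.1604 0.4733 0.2449] yawy 1.244 z [-3.e-04 -1.e-03 -1.e+00] F [ 0.1  0.1 -0.7] op 0.0857 gf 0.0 j [ 1.24  0.24  0.    1.34 -0.    1.57]
0.3 [0.1604 0.4734 0.245 ] yawy 1.244 z [-2.e-04 -7.e-04 -1.e+00] F [ 0.7 -0.5 -0. ] op 0.0851 gf 0.0 j [1.24 0.24 0.   1.34 0.   1.57]
```

Emit:
{"fn": "apply_moves", "kwargs": {
  "motion": [
    {"fingers": 8.5, "tx": 1.0, "ty": -1.8, "tz": 0, "ax": 0, "ay": 0, "az": 0.014},
    {"fingers": 8.5, "tx": 1.9, "ty": -3.5, "tz": 0, "ax": 0, "ay": 0, "az": 0.014},
    {"fingers": 8.5, "tx": 1.9, "ty": -3.5, "tz": 0, "ax": 0, "ay": 0, "az": 0.014},
    {"fingers": 8.5, "tx": 1.9, "ty": -3.5, "tz": 0, "ax": 0, "ay": 0, "az": 0.014},
    {"fingers": 8.5, "tx": 1.9, "ty": -3.5, "tz": 0, "ax": 0, "ay": 0, "az": 0.014},
    {"fingers": 8.5, "tx": 1.9, "ty": -3.5, "tz": 0, "ax": 0, "ay": 0, "az": 0.014},
    {"fingers": 8.5, "tx": 1.9, "ty": -3.5, "tz": 0, "ax": 0, "ay": 0, "az": 0.014},
    {"fingers": 8.5, "tx": 1.9, "ty": -3.5, "tz": 0, "ax": 0, "ay": 0, "az": 0.014},
    {"fingers": 8.5, "tx": 1.9, "ty": -3.5, "tz": 0, "ax": 0, "ay": 0, "az": 0.014},
    {"fingers": 8.5, "tx": 1.9, "ty": -3.5, "tz": 0, "ax": 0, "ay": 0, "az": 0.014},
    {"fingers": 8.5, "tx": 1.9, "ty": -3.5, "tz": 0, "ax": 0, "ay": 0, "az": 0.014},
    {"fingers": 8.5, "tx": 1.9, "ty": -3.5, "tz": 0, "ax": 0, "ay": 0, "az": 0.014}
  ]
}}

```text
time: 1.5
tool_pos: [0.38, 0.069, 0.2455]
orientation: [0.0, 0.079, 0.997, 0.0]
wrist_force: [0.1, -0.2, 0.1]
opening: 0.0848
grip_force: 0.0
```

```bash
python3 - <<'E'
from o import *
show()
for i in range(6): eyes.read_camera('top');show()
E
```

```text
1.5 [0.38   0.069  0.2455] yawy 1.4125 z [ 7.e-04  3.e-04 -1.e+00] F [ 0.1 -0.2  0.1] op 0.0848 gf 0.0 j [ 0.18  0.01 -0.26  1.3   0.    0.34]
1.55 [0.3826 0.0647 0.2455] yawy 1.4069 z [ 0.0032 -0.004  -1.    ] F [ 2.7 -2.4  0.1] op 0.0851 gf 0.0 j [ 0.17  0.02 -0.26  1.3  -0.    0.33]
1.6 [0.3813 0.0672 0.2454] yawy 1.4048 z [ 0.0013 -0.0011 -1.    ] F [0.4 0.7 0.5] op 0.085 gf 0.0 j [ 0.18  0.02 -0.26  1.3  -0.    0.34]
1.65 [0.3802 0.0688 0.2453] yawy 1.4066 z [-1.e-04  1.e-04 -1.e+00] F [-0.9  0.7 -0.6] op 0.0851 gf 0.0 j [ 0.18  0.01 -0.26  1.3   0.    0.34]
1.7 [0.3795 0.0699 0.2452] yawy 1.409 z [-6.e-04  4.e-04 -1.e+00] F [ 0.1 -0.4  0.1] op 0.0848 gf 0.0 j [ 0.18  0.01 -0.26  1.3   0.    0.34]
1.75 [0.3792 0.0706 0.2452] yawy 1.4112 z [-7.e-04  3.e-04 -1.e+00] F [-0.7 -0.6 -0.4] op 0.0851 gf 0.0 j [ 0.18  0.01 -0.26  1.3   0.    0.34]
1.8 [0.379  0.0711 0.2452] yawy 1.4127 z [-6.e-04  3.e-04 -1.e+00] F [-0.6  0.4  0.5] op 0.085 gf 0.0 j [ 0.19  0.01 -0.26  1.3   0.    0.34]
```

Emit:
{"fn": "apply_moves", "kwargs": {
  "motion": [
    {"fingers": 8.5, "tx": 2.0, "ty": -3.5, "tz": 0, "ax": 0, "ay": 0, "az": 0},
    {"fingers": 8.5, "tx": 2.1, "ty": -3.5, "tz": 0, "ax": 0, "ay": 0, "az": 0},
    {"fingers": 8.5, "tx": 2.1, "ty": -3.5, "tz": 0, "ax": 0, "ay": 0, "az": 0},
    {"fingers": 8.5, "tx": 2.1, "ty": -3.5, "tz": 0, "ax": 0, "ay": 0, "az": 0},
    {"fingers": 8.5, "tx": 2.1, "ty": -3.5, "tz": 0, "ax": 0, "ay": 0, "az": 0},
    {"fingers": 8.5, "tx": 2.1, "ty": -3.5, "tz": 0, "ax": 0, "ay": 0, "az": 0},
    {"fingers": 8.5, "tx": 2.0, "ty": -3.5, "tz": 0, "ax": 0, "ay": 0, "az": 0},
    {"fingers": 8.5, "tx": 1.0, "ty": -1.8, "tz": 0, "ax": 0, "ay": 0, "az": 0},
    {"fingers": 8.5, "tx": 0.9, "ty": -1.6, "tz": 0, "ax": 0, "ay": 0, "az": 0},
    {"fingers": 8.5, "tx": 0, "ty": 0, "tz": -2.0, "ax": 0, "ay": 0, "az": 0},
    {"fingers": 8.5, "tx": 0, "ty": 0, "tz": -3.0, "ax": 0, "ay": 0, "az": 0},
    {"fingers": 8.5, "tx": 0, "ty": 0, "tz": -2.0, "ax": 0, "ay": 0, "az": 0}
  ]
}}

```text
time: 3.0
tool_pos: [0.5434, -0.2061, 0.1734]
orientation: [-0.001, 0.078, 0.997, 0.0]
wrist_force: [0.2, 0.2, -0.0]
opening: 0.0855
grip_force: 0.0
```

```bash
python3 - <<'E'
from o import *
show()
im,d,w=cloud('wrist');show()
cv2.imwrite('pics/w1.png',im[...,::-1])
# carrier yaw/pos by wrist depth: fin points
z=w[...,2];m=(z>.055)&(z<.086)&(np.hypot(w[...,0]-.5435,w[...,1]+.208)<.06)
p=w[m];print(len(p),np.nanmax(p[:,2]),cv2.minAreaRect(p[:,:2].astype(np.float32)))
im,d,w=cloud('scene');np.savez('scene1.npz',im=im,w=w)
cv2.imwrite('pics/s1.png',cv2.resize(im[180:350,150:300,::-1],None,fx=4,fy=3.5))
E
```

```text
3.0 [ 0.5434 -0.2061  0.1734] yawy 1.415 z [-0.0019  0.001  -1.    ] F [ 0.2  0.2 -0. ] op 0.0855 gf 0.0 j [-0.36  0.44  0.1   1.23  0.   -0.21]
3.05 [ 0.5416 -0.2054  0.1699] yawy 1.4151 z [-0.0076  0.0032 -1.    ] F [-1.3 -0.4 -2.4] op 0.0849 gf 0.0 j [-0.36  0.44  0.1   1.23  0.   -0.21]
2784 0.08279828130999285 ((0.5442028641700745, -0.2077690213918686), (0.01803453266620636, 0.06958232074975967), 80.6970443725586)
```

View pics/s1.png

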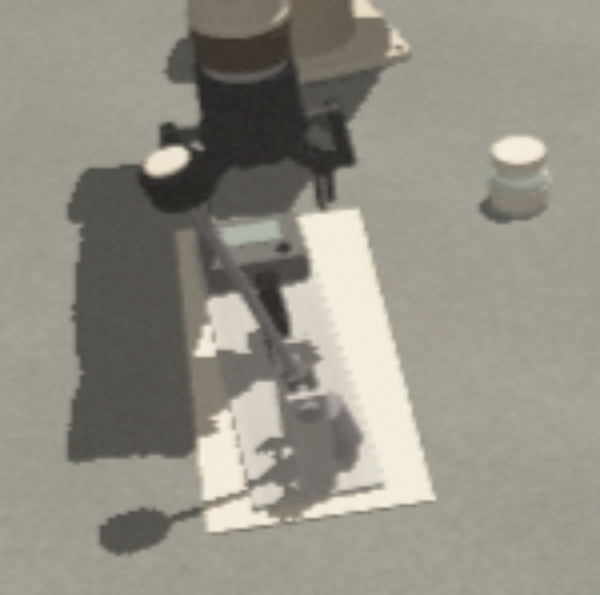

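View pics/w1.png

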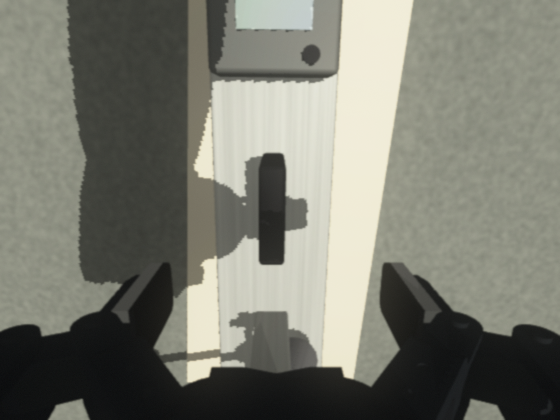

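Emit:
{"fn": "apply_moves", "kwargs": {
  "motion": [
    {"fingers": 8.5, "tx": 0.1, "ty": 0, "tz": -2.5, "ax": 0, "ay": 0, "az": 0},
    {"fingers": 8.5, "tx": 0, "ty": 0, "tz": -3.5, "ax": 0, "ay": 0, "az": 0},
    {"fingers": 8.5, "tx": 0, "ty": 0, "tz": -3.2, "ax": 0, "ay": 0, "az": 0},
    {"fingers": 8.5, "tx": 0, "ty": 0, "tz": -2.0, "ax": 0, "ay": 0, "az": 0},
    {"fingers": 8.5, "tx": 0, "ty": 0, "tz": -1.0, "ax": 0, "ay": 0, "az": 0},
    {"fingers": 8.5, "tx": 0, "ty": 0, "tz": -0.4, "ax": 0, "ay": 0, "az": 0},
    {"fingers": 4.0, "tx": 0, "ty": 0, "tz": 0, "ax": 0, "ay": 0, "az": 0},
    {"fingers": 2.5, "tx": 0, "ty": 0, "tz": 0, "ax": 0, "ay": 0, "az": 0},
    {"fingers": 1.0, "tx": 0, "ty": 0, "tz": 0, "ax": 0, "ay": 0, "az": 0},
    {"fingers": 0, "tx": 0, "ty": 0, "tz": 0, "ax": 0, "ay": 0, "az": 0},
    {"fingers": 0, "tx": 0, "ty": 0, "tz": 0, "ax": 0, "ay": 0, "az": 0},
    {"fingers": 0, "tx": 0, "ty": 0, "tz": 0, "ax": 0, "ay": 0, "az": 0}
  ]
}}

```text
time: 4.3
tool_pos: [0.5449, -0.2093, 0.0503]
orientation: [0.001, 0.08, 0.997, -0.001]
wrist_force: [-1.6, -1.9, 4.8]
opening: 0.0174
grip_force: 60.5
```

```bash
python3 - <<'E'
from o import *
show()
for n in ['top','scene']:
    im,d,w=cloud(n);np.savez(n+'2.npz',im=im,w=w);show()
    x,y,z=w[...,0],w[...,1],w[...,2]
    for lo,hi in((.2,.27),(.27,.42)):
        m=(abs(x-.68)<.09)&(y<-.16)&(y>-.42)&(z>lo)&(z<hi);print(n,lo,m.sum(),w[m].mean(0),w[m].std(0))
E
```

```text
4.3 [ 0.5449 -0.2093  0.0503] yawy 1.411 z [ 0.0013 -0.0016 -1.    ] F [-1.6 -1.9  4.8] op 0.0174 gf 60.5 j [-0.37  0.55 -0.06  0.95 -0.   -0.21]
4.35 [ 0.5449 -0.2093  0.0503] yawy 1.4111 z [ 0.0013 -0.0015 -1.    ] F [-1.9 -2.   5.4] op 0.0175 gf 60.6 j [-0.37  0.55 -0.06  0.95 -0.   -0.21]
top 0.2 43 [ 0.68464647 -0.26588703  0.23713231] [0.00287907 0.00582642 0.01971215]
top 0.27 317 [ 0.67832485 -0.29208584  0.34112342] [0.01155063 0.0128441  0.01668483]
4.4 [ 0.5449 -0.2093  0.0503] yawy 1.4111 z [ 0.0013 -0.0016 -1.    ] F [-1.5 -2.6  5.8] op 0.0172 gf 60.6 j [-0.37  0.55 -0.06  0.95 -0.   -0.21]
scene 0.2 77 [ 0.69084195 -0.26838444  0.23578622] [0.00252238 0.0066837  0.02054193]
scene 0.27 588 [ 0.64874268 -0.25100606  0.34408768] [0.05017677 0.0506726  0.02775539]
```

```bash
cat > ctl.py <<'E'
import sys, os
from h import *
PSI=-0.160; H=0.0587; BETA=1.543; DT=0.005; F='st.json'
EX=np.array([np.cos(PSI),np.sin(PSI),0]); EY=np.array([-np.sin(PSI),np.cos(PSI),0])
OFF={'top':0.,'scene':0.}
if os.path.exists('off.json'): OFF.update(json.load(open('off.json')))
def pose():
    s=telemetry.observe();m=R.from_quat(np.array(s['orientation'])[[1,2,3,0]]).as_matrix()
    C=np.stack([-m[:,0],m[:,1],-m[:,2]],1)      # carrier axes in world
    return s['time'],np.array(s['tool_pos']),C
def lean(w,tcp,C):
    piv=tcp+C@np.array([.15,0,H]); q=w-piv
    x,y,h=q@EX,q@EY,q[...,2]
    m=(abs(x)<.035)&(h>.10)&(h<.27)&(abs(np.arctan2(-y,h))<.5)
    # mean lean angle of the points, head and upper tube
    th=np.arctan2(-y[m],h[m]); med=np.median(th); k=abs(th-med)<.12
    return th[k].mean(),k.sum()
def meas(n):
    t,tcp,C=pose(); im,d,w=cloud(n); th,k=lean(w,tcp,C)
    phi=np.arcsin(C[2,1]); return t,th+OFF[n],k,phi,tcp
def acc(th,thd,phi,phid,b,s):
    return 15.13*th-(10.61*(th-phi-b)+.306*(thd-phid))/s
def sim(x,phis,yps,n,stop=False):
    """x=[p,pd,b,s]; rows of length n*DT; phis,yps: knots (rows+1). returns final x, list of theta at row ends"""
    p,pd,b,s=x; out=[]
    for i in range(len(phis)-1):
        pr=(phis[i+1]-phis[i])/(n*DT); yr=(yps[i+1]-yps[i])/(n*DT)
        for j in range(n):
            f=(j+.5)/n; ph=phis[i]+f*(phis[i+1]-phis[i]); y=yps[i]+f*(yps[i+1]-yps[i])
            th=p+BETA*y; thd=pd+BETA*yr
            pd+=DT*acc(th,thd,ph,pr,b,s); p+=DT*pd
            if stop and p+BETA*y>ph+b+.28: p=ph+b+.28-BETA*y; pd=min(pd,pr-BETA*yr)
        out.append(p+BETA*yps[i+1])
    return np.array([p,pd,b,s]),np.array(out)
Q=np.diag([1e-7,2e-4,2e-6,1e-7])  # per 0.1 s
def prop(x,P,phis,yps,n):
    x1,_=sim(x,phis,yps,n)
    J=np.stack([(sim(x+e,phis,yps,n)[0]-x1)/1e-4 for e in np.eye(4)*1e-4],1)
    return x1,J@P@J.T+Q*(n*DT/.1)
def upd(x,P,z,yp,r=.006):
    Hm=np.array([[1.,0,0,0]]); S=P[0,0]+r*r; K=P[:,0]/S; e=z-(x[0]+BETA*yp)
    x=x+K*e; x[3]=np.clip(x[3],.88,1.12); return x,(np.eye(4)-np.outer(K,Hm))@P,e
def plan(x,phi0,y0,yrows,N,wphi=.02,wd=.3):
    """rows of lateral shift yrows (padded to horizon); tilt rows for N, horizon N+14"""
    M=N+14; yr=np.zeros(M); yr[:len(yrows)]=yrows; base=lambda d:(phi0+np.r_[0,np.cumsum(d)])
    def run(d):
        ph=base(d); return sim(x,ph,y0+np.r_[0,np.cumsum(yr)]-H*(ph-phi0),20)
    d0=np.zeros(M); xf,f=run(d0); q=lambda xx,ph:xx
    g=[];gf=[]
    for i in range(M):
        e=np.zeros(M);e[i]=.01; a,b=run(e); g.append((b-f)/.01); gf.append((a-xf)[:2]/.01)
    G=np.array(g).T; Gf=np.array(gf).T
    L=np.tril(np.ones((M,M)))
    A=np.vstack([G,wphi*L,wd*np.eye(M),20*Gf]); yend=BETA*(y0+yr.sum())
    r=np.r_[-f,-wphi*(phi0+x[2])*np.ones(M),np.zeros(M),-20*(xf[:2]+np.array([yend,0]))]
    d=np.linalg.lstsq(A,r,rcond=None)[0]
    d=np.clip(d,-.13,.13)[:N]; d=np.diff(np.r_[0,np.round(np.cumsum(d)/.005)*.005])
    ph=phi0+np.r_[0,np.cumsum(d)]
    xe,th=sim(x,ph,y0+np.r_[0,np.cumsum(yr[:N])]-H*(ph-phi0),20)
    return d,th,xe
def save(S): json.dump(S,open(F,'w'))
def cycle(cams,trans,N):
    """after the planned rows were sent: estimate, then plan N rows with trans [(tx,ty,tz) cm]"""
    S=json.load(open(F)); x=np.array(S['x']);P=np.array(S['P']);phi=S['phi'];y=S['y'];t=S['t']
    if S['rows']:
        d=np.array(S['rows']);ph=phi+np.r_[0,np.cumsum(d[:,0])];yy=y+np.r_[0,np.cumsum(d[:,1])]
        yp=yy-H*ph
        x,P=prop(x,P,ph,yp,20);phi,y=ph[-1],yy[-1];t+=.1*len(d)
    for i,n in enumerate(cams):
        if i: x,P=prop(x,P,[phi]*2,[y-H*phi]*2,10);t+=.05
        tm,th,k,pm,tcp=meas(n); x,P,e=upd(x,P,th,y-H*phi)
        print(n,'dt',round(tm-t,3),'th',round(th,4),'e',round(e,4),'n',k,'phi m/c',round(pm,4),round(phi,4),'tcp',np.round(tcp,4))
    x,P=prop(x,P,[phi]*2,[y-H*phi]*2,10);t+=.05
    print('est th',round(x[0]+BETA*(y-H*phi),4),'thd',np.round(x[1],4),'b,s',np.round(x[2:],4),'sd',np.round(np.sqrt(np.diag(P)),4))
    tr=np.zeros((N,3));tr[:len(trans)]=trans
    yr=(tr[:,:2]@EY[:2])/100
    d,th,_=plan(x,phi,y-H*phi,yr,N)
    a=np.round(np.outer(np.cumsum(d),EX[:2]),3);a=np.diff(np.vstack([[0,0],a]),axis=0)
    print('pred',np.round(th,3),'phi',np.round(phi+np.cumsum(d),3))
    print(json.dumps([dict(fingers=0,tx=round(float(r[0]),2)+0,ty=round(float(r[1]),2)+0,tz=round(float(r[2]),2)+0,ax=round(float(q[0]),3)+0,ay=round(float(q[1]),3)+0,az=0) for r,q in zip(tr,a)]))
    S.update(x=list(x),P=P.tolist(),phi=phi,y=y,t=t,rows=[[float(a_),float(b_)] for a_,b_ in zip(d,yr)]);save(S)
E
python3 - <<'E'
from ctl import *
tcp=np.array([.5449,-.2093,.0503]);y=1.411
C=np.stack([[np.sin(y),-np.cos(y),0],[np.cos(y),np.sin(y),0],[0,0,1]],1);print(C)
o={}
for n in['top','scene']:
    th,k=lean(np.load(n+'2.npz')['w'],tcp,C);print(n,th,k);o[n]=.28-th
print(o)
# erect simulation
for s in(.9,1,1.1):
  for k in (6,7,8):
    ph=-.02*np.arange(k+1);yp=-H*ph
    xe,th=sim([.28,0,0,s],ph,yp,20,True)
    xx,t2=sim(xe,[ph[-1]]*7,[yp[-1]]*7,20,True)
    print(s,k,np.round(th[-1],3),np.round(xe[1],3),np.round(t2,3))
# closed loop MC: true model differs, meas noise .006, cycles of N rows + 3 cams
import contextlib,io
rng=np.random.default_rng(0)
for N in (8,10,12):
  W=[]
  for tr in range(12):
    s=rng.uniform(.9,1.1);b=rng.normal(0,.01);xt=np.array([.1,0,b,s]);x=np.array([.1,0,0,1.]);P=np.diag([.01**2,.1**2,.012**2,.06**2]);phi=0;y=0;mx=[]
    for c in range(7):
        for i in range(3):
            x,P,e=upd(x,P,xt[0]+BETA*(y-H*phi)+rng.normal(0,.005),y-H*phi)
            x,P=prop(x,P,[phi]*2,[y-H*phi]*2,10);xt,_=sim(xt,[phi]*2,[y-H*phi]*2,10)
        xt[1]+=rng.normal(0,.02)
        d,th,_=plan(x,phi,y-H*phi,[],N);ph=phi+np.r_[0,np.cumsum(d)]
        x,P=prop(x,P,ph,y-H*ph,20);xt,tt=sim(xt,ph,y-H*ph,20);phi=ph[-1];mx.append(abs(tt).max())
    W.append(mx)
  print(N,np.round(np.array(W).max(0),3))
E
```

```text
[[ 0.98725971  0.15911713  0.        ]
 [-0.15911713  0.98725971  0.        ]
 [ 0.          0.          1.        ]]
top 0.25457364976946517 356
scene 0.27003073434294567 392
{'top': np.float64(0.025426350230534855), 'scene': np.float64(0.00996926565705436)}
0.9 6 0.148 -0.344 [ 0.109  0.061  0.003 -0.067 -0.151 -0.251]
0.9 7 0.11 -0.448 [ 0.059 -0.004 -0.082 -0.176 -0.289 -0.424]
0.9 8 0.06 -0.585 [-0.006 -0.089 -0.191 -0.315 -0.463 -0.64 ]
1 6 0.157 -0.267 [ 0.128  0.093  0.05  -0.002 -0.065 -0.141]
1 7 0.129 -0.337 [ 0.091  0.043 -0.015 -0.088 -0.177 -0.286]
1 8 0.092 -0.44 [ 0.042 -0.022 -0.102 -0.2   -0.321 -0.47 ]
1.1 6 0.16 -0.23 [ 0.136  0.108  0.075  0.036 -0.011 -0.07 ]
1.1 7 0.137 -0.273 [ 0.107  0.07   0.024 -0.032 -0.103 -0.19 ]
1.1 8 0.108 -0.347 [ 0.068  0.018 -0.045 -0.124 -0.222 -0.346]
8 [5.71000000e-01 5.97300000e+00 5.27620000e+01 4.34245000e+02
 3.52290300e+03 2.85071900e+04 2.30582612e+05]
10 [9.22000000e-01 1.45530000e+01 1.87006000e+02 2.34665600e+03
 2.93913360e+04 3.68065228e+05 4.60919501e+06]
12 [1.61100000e+00 3.16330000e+01 5.54431000e+02 9.64371200e+03
 1.67782327e+05 2.91927070e+06 5.10155947e+07]
```

```bash
python3 - <<'E'
from ctl import *
json.dump({'top':.0254,'scene':.0100},open('off.json','w'))
x=np.array([.1,0,0,1.])
d,th,xe=plan(x,0,0,[],12);print(d,th,xe)
d,th,xe=plan(x,0,0,[],12,wd=.01);print(d,th,xe)
P=np.diag([.01**2,.1**2,.012**2,.06**2])
x,P,e=upd(x,P,.1,0);print(np.sqrt(np.diag(P)))
x,P=prop(x,P,[0,0],[0,0],10);print(x,np.sqrt(np.diag(P)))
E
```

```text
[-0.13   0.055  0.11   0.07   0.025 -0.005 -0.02  -0.015 -0.015 -0.005
 -0.005  0.   ] [0.10950203 0.09550593 0.07712679 0.07225919 0.0865778  0.12045644
 0.17247929 0.24073132 0.32664062 0.43139233 0.55945756 0.71506032] [0.72094763 1.70686351 0.         1.        ]
[-0.13   0.13   0.015 -0.06  -0.04  -0.02  -0.01   0.    -0.005  0.
  0.     0.   ] [ 0.10950203  0.09138519  0.08851776  0.0958862   0.09951407  0.09613904
  0.08493275  0.06491124  0.03659984 -0.00225698 -0.05263872 -0.1164507 ] [-0.12731959 -0.70899212  0.          1.        ]
[0.00514496 0.1        0.012      0.06      ]
[0.10061929 0.02248694 0.         1.        ] [0.00718069 0.09974727 0.01204159 0.06000042]
```

```bash
python3 - <<'E'
s=open('ctl.py').read()
s=s.replace("d=np.linalg.lstsq(A,r,rcond=None)[0]\n    d=np.clip(d,-.13,.13)[:N];","d=lsq_linear(A,r,(-.07,.07)).x[:N];").replace("import sys, os","import sys, os\nfrom scipy.optimize import lsq_linear").replace("wd=.3","wd=1.")
open('ctl.py','w').write(s)
E
cat > mc.py <<'E'
from ctl import *
d,th,xe=plan(np.array([.1,0,0,1.]),0,0,[],12);print(d,np.round(th,3))
# transport lateral .49 m min-jerk 30 rows, N=12 first
rng=np.random.default_rng(0)
for N in (6,8,10,12):
  W=[];E=[]
  for tr in range(10):
    s=rng.uniform(.9,1.1);b=rng.normal(0,.01);xt=np.array([.1,0,b,s]);x=np.array([.1,0,0,1.]);P=np.diag([.01**2,.1**2,.012**2,.06**2]);phi=0;y=0;mx=[]
    for c in range(9):
        for i in range(3):
            x,P,e=upd(x,P,xt[0]+BETA*(y-H*phi)+rng.normal(0,.004),y-H*phi)
            x,P=prop(x,P,[phi]*2,[y-H*phi]*2,10);xt,_=sim(xt,[phi]*2,[y-H*phi]*2,10)
        xt[1]+=rng.normal(0,.01)
        n=min(N,6) if c<2 else N
        d,th,_=plan(x,phi,y-H*phi,[],n);ph=phi+np.r_[0,np.cumsum(d)]
        x,P=prop(x,P,ph,y-H*ph,20);xt,tt=sim(xt,ph,y-H*ph,20);phi=ph[-1];mx.append(abs(tt).max())
    W.append(mx)
  print(N,np.round(np.array(W).max(0),3),np.round(np.mean(W,0),3))
E
python3 mc.py
```

```text
[-0.07  -0.04   0.01   0.03   0.035  0.03   0.02   0.01   0.005 -0.005
 -0.005 -0.005] [ 0.106  0.106  0.094  0.076  0.055  0.035  0.019  0.006 -0.003 -0.007
 -0.01  -0.011]
6 [1.54000e-01 1.89000e-01 3.32000e-01 5.79000e-01 1.76600e+00 6.35000e+00
 2.67440e+01 1.28282e+02 6.46362e+02] [ 0.132  0.109  0.16   0.199  0.407  0.962  3.443 15.648 77.684]
8 [0.136 0.243 0.388 0.44  0.587 0.562 0.077 0.085 0.193] [0.126 0.113 0.154 0.205 0.19  0.118 0.027 0.044 0.045]
10 [1.370000e-01 2.230000e-01 1.176000e+00 1.266000e+00 2.860000e+00
 1.081500e+01 5.135800e+01 3.159060e+02 2.121271e+03] [1.22000e-01 1.35000e-01 2.88000e-01 3.06000e-01 4.40000e-01 1.19900e+00
 5.31300e+00 3.17070e+01 2.12458e+02]
12 [1.39000000e-01 1.62000000e-01 9.09000000e-01 2.42400000e+00
 1.71610000e+01 2.49918000e+02 4.32692700e+03 7.61907810e+04
 1.34335975e+06] [1.29000000e-01 9.50000000e-02 2.19000000e-01 5.00000000e-01
 2.17000000e+00 2.78920000e+01 4.72778000e+02 8.31313400e+03
 1.46706651e+05]
```

```bash
python3 - <<'E'
from ctl import *
for n in ['top','scene']*3:
    t,th,k,phi,tcp=meas(n);print(n,round(t,2),round(th,4),k,round(phi,4))
E
sed -i 's/1e-7,2e-4,2e-6,1e-7/1e-8,3e-5,3e-7,1e-8/; s/r=.006/r=.003/' ctl.py
sed -i 's/rng.normal(0,.004)/rng.normal(0,.002)/' mc.py; python3 mc.py
```

```text
top 4.4 0.2806 354 -0.0013
scene 4.45 0.2803 392 -0.0014
top 4.5 0.2804 356 -0.0013
scene 4.55 0.2803 392 -0.0014
top 4.6 0.2804 354 -0.0013
scene 4.65 0.2805 390 -0.0013
[-0.07  -0.04   0.01   0.03   0.035  0.03   0.02   0.01   0.005 -0.005
 -0.005 -0.005] [ 0.106  0.106  0.094  0.076  0.055  0.035  0.019  0.006 -0.003 -0.007
 -0.01  -0.011]
6 [0.153 0.19  0.218 0.21  0.317 0.323 0.232 0.22  0.047] [0.132 0.103 0.105 0.102 0.091 0.072 0.047 0.042 0.02 ]
8 [ 0.135  0.264  0.369  0.347  0.427  0.469  0.739  3.243 14.114] [0.126 0.1   0.136 0.149 0.094 0.103 0.102 0.355 1.445]
10 [1.37000e-01 2.02000e-01 8.28000e-01 9.85000e-01 3.19600e+00 7.70600e+00
 3.11160e+01 2.12488e+02 1.71465e+03] [1.22000e-01 1.34000e-01 2.12000e-01 2.45000e-01 6.37000e-01 1.04500e+00
 3.22200e+00 2.14070e+01 1.71568e+02]
12 [1.3900000e-01 1.2000000e-01 3.8600000e-01 6.2700000e-01 1.6270000e+00
 1.4057000e+01 2.0613200e+02 3.5657860e+03 6.2780284e+04] [1.290000e-01 8.400000e-02 1.350000e-01 2.210000e-01 3.010000e-01
 1.519000e+00 2.066900e+01 3.566410e+02 6.278106e+03]
```

```bash

sed -i 's/r=.003/r=.0015/' ctl.py
cat > mc.py <<'E'
from ctl import *
import sys
def go(N,noise,pn,db,ds,trials=8,verbose=False,n0=5):
  rng=np.random.default_rng(0);W=[]
  for tr in range(trials):
    s=1+ds*rng.uniform(-1,1);b=rng.normal(0,db);xt=np.array([.1,0.1,b,s]);x=np.array([.1,0,0,1.]);P=np.diag([.01**2,.2**2,.02**2,.06**2]);phi=0;y=0;mx=[]
    for c in range(9):
        for i in range(3):
            x,P,e=upd(x,P,xt[0]+BETA*(y-H*phi)+rng.normal(0,noise),y-H*phi)
            x,P=prop(x,P,[phi]*2,[y-H*phi]*2,10);xt,_=sim(xt,[phi]*2,[y-H*phi]*2,10)
        xt[1]+=rng.normal(0,pn)
        n=min(N,n0) if c<2 else N
        d,th,_=plan(x,phi,y-H*phi,[],n);ph=phi+np.r_[0,np.cumsum(d)]
        if verbose and tr==0: print(c,np.round(xt,3),np.round(x,3),np.round(th,3),np.round(ph,3))
        x,P=prop(x,P,ph,y-H*ph,20);xt,tt=sim(xt,ph,y-H*ph,20);phi=ph[-1];mx.append(abs(tt).max())
    W.append(mx)
  print(N,noise,pn,db,ds,np.round(np.array(W).max(0),3),np.round(np.mean(W,0),3))
go(10,0,0,0,0,1,True)
for N in(8,12):
  go(N,.0005,0,0,0)
  go(N,.0005,0,.01,0)
  go(N,.0005,0,0,.1)
  go(N,.0005,.005,.01,.1)
E
python3 mc.py
```

```text
0 [0.12  0.168 0.    1.   ] [0.12  0.167 0.001 1.   ] [0.143 0.163 0.172 0.16  0.133] [ 0.    -0.07  -0.14  -0.21  -0.195 -0.14 ]
1 [ 0.07  -0.393  0.     1.   ] [ 0.07  -0.392  0.     0.999] [ 0.035 -0.016 -0.063 -0.102 -0.127] [-0.14 -0.07  0.    0.07  0.14  0.21]
2 [-0.107  0.134  0.     1.   ] [-0.107  0.134 -0.     1.   ] [-0.1   -0.067 -0.033 -0.005  0.012  0.021  0.023  0.019  0.014  0.008] [ 0.21   0.14   0.07   0.    -0.055 -0.07  -0.07  -0.055 -0.035 -0.02
 -0.005]
3 [ 0.002 -0.046  0.     1.   ] [ 0.002 -0.046  0.     1.   ] [-0.003 -0.007 -0.009 -0.009 -0.008 -0.006 -0.005 -0.004 -0.003 -0.003] [-0.005  0.01   0.015  0.015  0.015  0.01   0.005  0.     0.     0.
 -0.005]
4 [-0.004 -0.01   0.     1.   ] [-0.004 -0.01   0.     1.   ] [-0.005 -0.006 -0.006 -0.005 -0.004 -0.002 -0.001  0.     0.001  0.002] [-0.005  0.005  0.01   0.01   0.005  0.005  0.     0.     0.     0.
  0.   ]
5 [0.004 0.012 0.    1.   ] [0.004 0.012 0.    1.   ] [ 0.005  0.006  0.006  0.005  0.004  0.002  0.001  0.    -0.001 -0.002] [ 0.    -0.005 -0.01  -0.01  -0.005 -0.005  0.     0.     0.     0.
  0.
[... 1439 characters left out ...]
2000e+00 2.409000e+00
 1.862000e+00 3.043500e+01 4.240340e+02 6.092123e+03] [1.7000e-01 1.8900e-01 2.2300e-01 2.9900e-01 3.1400e-01 2.4900e-01
 3.8170e+00 5.3014e+01 7.6153e+02]
12 0.0005 0 0 0.1 [1.8700000e-01 3.0700000e-01 3.5500000e-01 9.3400000e-01 7.4900000e-01
 4.1700000e+00 4.0141000e+01 6.4166600e+02 1.1128381e+04] [1.800000e-01 1.270000e-01 1.220000e-01 2.760000e-01 1.150000e-01
 5.370000e-01 5.030000e+00 8.022100e+01 1.391063e+03]
12 0.0005 0.005 0.01 0.1 [2.130000e-01 4.240000e-01 5.670000e-01 1.364000e+00 1.439000e+00
 2.309000e+00 2.541600e+01 4.020890e+02 6.958688e+03] [1.81000e-01 1.62000e-01 1.42000e-01 2.88000e-01 2.37000e-01 3.16000e-01
 3.20600e+00 5.02960e+01 8.69867e+02]
```

```bash
python3 - <<'E'
s=open('ctl.py').read()
s=s.replace("N,wphi=.02,wd=1.):","N,hold=1,wphi=.02,wd=1.):")
s=s.replace("d=lsq_linear(A,r,(-.07,.07)).x[:N];","ub=np.full(M,.07);ub[N:N+hold]=1e-9\n    d=lsq_linear(A,r,(-ub,ub)).x[:N];")
s=s.replace("M=N+14","M=N+hold+14")
open('ctl.py','w').write(s)
E
cat > mc.py <<'E'
from ctl import *
def go(Ns,noise,pn,db,ds,trials=12,k=6,verbose=False):
  rng=np.random.default_rng(0);W=[]
  for tr in range(trials):
    s=1+ds*rng.uniform(-1,1);b=rng.normal(0,db)
    ph=-.02*np.arange(k+1);phi=ph[-1];y=0
    xt,_=sim([.28+b,0,b,s],ph,-H*ph,20,True);x,_=sim([.28,0,0,1],ph,-H*ph,20,True)
    P=np.diag([.02**2,.15**2,.015**2,.06**2]);mx=[]
    for c,N in enumerate(Ns):
        for i in range(4 if c==0 else 2):
            x,P,e=upd(x,P,xt[0]+BETA*(y-H*phi)+rng.normal(0,noise),y-H*phi)
            x,P=prop(x,P,[phi]*2,[y-H*phi]*2,10);xt,_=sim(xt,[phi]*2,[y-H*phi]*2,10)
        xt[1]+=rng.normal(0,pn)
        d,th,_=plan(x,phi,y-H*phi,[],N);ph=phi+np.r_[0,np.cumsum(d)]
        if verbose and tr==0: print(c,np.round(xt,3),np.round(x,3),np.round(th,3),np.round(ph,3))
        x,P=prop(x,P,ph,y-H*ph,20);xt,tt=sim(xt,ph,y-H*ph,20);phi=ph[-1];mx.append(abs(tt).max())
    W.append(mx)
  print(k,noise,pn,db,ds,np.round(np.array(W).max(0),3),np.round(np.mean(W,0),3))
Ns=[3,4,5,6,6,6,8,8,10]
go(Ns,.0005,0,0,0,1,6,True)
for k in(6,7): go(Ns,.0005,.005,.01,.1,12,k);go(Ns,.001,.01,.01,.1,12,k)
E
python3 mc.py
```

```text
0 [ 0.082 -0.386  0.     1.   ] [ 8.200e-02 -3.860e-01  1.000e-03  1.003e+00] [ 0.046  0.    -0.04 ] [-0.12 -0.05  0.02  0.09]
1 [-0.057 -0.216  0.     1.   ] [-5.800e-02 -2.200e-01 -1.000e-03  1.009e+00] [-0.088 -0.091 -0.081 -0.066] [0.09  0.155 0.15  0.105 0.055]
2 [-0.04   0.169  0.     1.   ] [-0.041  0.168  0.     1.001] [-0.024 -0.007  0.004  0.009  0.011] [ 0.055 -0.    -0.03  -0.04  -0.035 -0.025]
3 [ 0.009 -0.006  0.     1.   ] [ 0.009 -0.007  0.     1.   ] [ 0.008  0.005  0.002  0.    -0.001 -0.002] [-0.025 -0.015 -0.005 -0.     0.005  0.005  0.005]
4 [-0.     0.001  0.     1.   ] [-1.000e-03  2.000e-03  0.000e+00  1.002e+00] [-0.     0.     0.     0.001  0.001  0.001] [ 0.005 -0.    -0.    -0.    -0.    -0.    -0.   ]
5 [0.001 0.003 0.    1.   ] [0.002 0.004 0.    1.001] [ 0.002  0.002  0.002  0.    -0.    -0.001] [-0.    -0.005 -0.005 -0.005 -0.    -0.    -0.   ]
6 [-0.004 -0.012  0.     1.   ] [-0.004 -0.012  0.     1.001] [-0.005 -0.006 -0.006 -0.005 -0.004 -0.002 -0.001  0.   ] [-0.     0.005  0.01   0.01   0.005  0.005 -0.    -0.    -0.   ]
7 [0.001 0.011 0.    1.   
[... 319 characters left out ...]
 -0. -0. -0. -0. -0. -0. -0. -0.]
6 0.0005 0 0 0 [0.046 0.09  0.024 0.009 0.001 0.003 0.006 0.003 0.001] [0.046 0.09  0.024 0.009 0.001 0.003 0.006 0.003 0.001]
6 0.0005 0.005 0.01 0.1 [0.16  0.333 0.232 0.732 0.731 0.171 0.114 0.051 0.027] [0.084 0.112 0.084 0.123 0.088 0.027 0.019 0.012 0.014]
6 0.001 0.01 0.01 0.1 [0.159 0.329 0.23  0.549 0.448 1.152 1.733 1.489 0.458] [0.084 0.113 0.087 0.108 0.057 0.115 0.162 0.148 0.064]
7 0.0005 0.005 0.01 0.1 [0.309 0.759 0.883 0.614 0.447 0.363 0.37  0.12  0.03 ] [0.152 0.396 0.419 0.228 0.068 0.043 0.042 0.021 0.016]
7 0.001 0.01 0.01 0.1 [0.308 0.754 0.874 0.603 0.902 1.004 0.559 0.129 0.046] [0.152 0.395 0.418 0.236 0.123 0.107 0.069 0.034 0.029]
```

Emit:
{"fn": "apply_moves", "kwargs": {
  "motion": [
    {"fingers": 0, "tx": 0, "ty": 0, "tz": 0.3, "ax": 0, "ay": 0, "az": 0},
    {"fingers": 0, "tx": 0, "ty": 0, "tz": 0.8, "ax": 0, "ay": 0, "az": 0},
    {"fingers": 0, "tx": 0, "ty": 0, "tz": 1.3, "ax": 0, "ay": 0, "az": 0},
    {"fingers": 0, "tx": 0, "ty": 0, "tz": 1.7, "ax": 0, "ay": 0, "az": 0},
    {"fingers": 0, "tx": 0, "ty": 0, "tz": 1.9, "ax": 0, "ay": 0, "az": 0},
    {"fingers": 0, "tx": 0, "ty": 0, "tz": 1.9, "ax": 0, "ay": 0, "az": 0},
    {"fingers": 0, "tx": 0, "ty": 0, "tz": 1.9, "ax": 0, "ay": 0, "az": 0},
    {"fingers": 0, "tx": 0, "ty": 0, "tz": 1.9, "ax": 0, "ay": 0, "az": 0},
    {"fingers": 0, "tx": 0, "ty": 0, "tz": 1.6, "ax": 0, "ay": 0, "az": 0},
    {"fingers": 0, "tx": 0, "ty": 0, "tz": 1.2, "ax": 0, "ay": 0, "az": 0},
    {"fingers": 0, "tx": 0, "ty": 0, "tz": 0.8, "ax": 0, "ay": 0, "az": 0},
    {"fingers": 0, "tx": 0, "ty": 0, "tz": 0.3, "ax": 0, "ay": 0, "az": 0}
  ]
}}

```text
time: 5.9
tool_pos: [0.5447, -0.2084, 0.206]
orientation: [0.0, 0.079, 0.997, -0.0]
wrist_force: [0.2, -0.4, -8.8]
opening: 0.0175
grip_force: 59.0
```

```bash
python3 - <<'E'
from ctl import *
from o import show
show()
for n in ['top','scene']*2:
    t,th,k,phi,tcp=meas(n);print(n,round(t,2),round(th,4),k,round(phi,4),tcp)
im,d,w=cloud('scene');cv2.imwrite('pics/s3.png',cv2.resize(im[130:350,120:330,::-1],None,fx=2.5,fy=2.5))
np.save('w3.npy',w);show()
t,tcp,C=pose();q=(w-tcp)@C;q[...,2]+=.0463
m=(q[...,0]>.05)&(q[...,0]<.11)&(abs(q[...,1])<.045)&(abs(q[...,2]-.008)<.03)
A=np.c_[q[m][:,:2],np.ones(m.sum())];c=np.linalg.lstsq(A,q[m][:,2],rcond=None)[0];print('plate plane in carrier frame',m.sum(),c)
E
```

```text
5.9 [ 0.5447 -0.2084  0.206 ] yawy 1.4121 z [ 7.e-04 -1.e-04 -1.e+00] F [ 0.2 -0.4 -8.8] op 0.0175 gf 59.0 j [-0.37  0.42  0.16  1.31  0.   -0.21]
top 5.9 0.28 482 -0.0 [ 0.54466282 -0.20842408  0.20601897]
scene 5.95 0.2826 460 -0.0 [ 0.54460574 -0.20843393  0.20590653]
top 6.0 0.2808 481 0.0001 [ 0.54441394 -0.20836742  0.20521701]
scene 6.05 0.2823 462 0.0003 [ 0.54413593 -0.20830537  0.20465157]
6.15 [ 0.5439 -0.2082  0.2042] yawy 1.412 z [-2.e-03  8.e-04 -1.e+00] F [ 0.9  0.8 -8.7] op 0.0173 gf 59.0 j [-0.37  0.43  0.16  1.31  0.   -0.21]
plate plane in carrier frame 158 [-0.00414036  0.00721323  0.00806249]
```

View pics/s3.png

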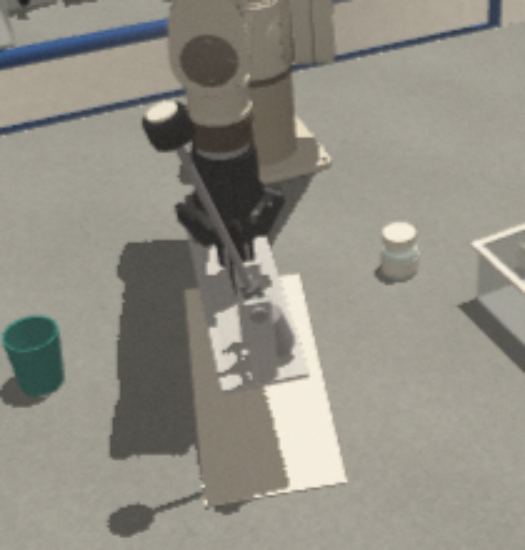

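Emit:
{"fn": "apply_moves", "kwargs": {
  "motion": [
    {"fingers": 0, "tx": 0, "ty": 0, "tz": 0, "ax": -0.02, "ay": 0.003, "az": 0},
    {"fingers": 0, "tx": 0, "ty": 0, "tz": 0, "ax": -0.02, "ay": 0.003, "az": 0},
    {"fingers": 0, "tx": 0, "ty": 0, "tz": 0, "ax": -0.02, "ay": 0.003, "az": 0},
    {"fingers": 0, "tx": 0, "ty": 0, "tz": 0, "ax": -0.02, "ay": 0.003, "az": 0},
    {"fingers": 0, "tx": 0, "ty": 0, "tz": 0, "ax": -0.02, "ay": 0.003, "az": 0}
  ]
}}

```text
time: 6.65
tool_pos: [0.5446, -0.2081, 0.2053]
orientation: [-0.004, 0.079, 0.996, -0.051]
wrist_force: [0.7, 0.3, -9.1]
opening: 0.0171
grip_force: 59.0
```

```bash
python3 - <<'E'
from ctl import *
ph=-.02*np.arange(6);x,_=sim([.28,0,0,1],ph,-H*ph,20,True);print(x)
save(dict(x=list(x),P=np.diag([.02**2,.15**2,.015**2,.06**2]).tolist(),phi=-.10,y=0.,t=telemetry.observe()['time'],rows=[]))
cycle(['top','top','scene'],[],3)
E
```

```text
[ 0.17120476 -0.22778075  0.          1.        ]
top dt 0.0 th 0.1832 e 0.0029 n 464 phi m/c -0.1025 -0.1 tcp [ 0.5446 -0.2081  0.2053]
top dt 0.0 th 0.1718 e 0.0002 n 458 phi m/c -0.1026 -0.1 tcp [ 0.5447 -0.2076  0.2053]
scene dt 0.0 th 0.1576 e -0.0021 n 457 phi m/c -0.1013 -0.1 tcp [ 0.5446 -0.2076  0.2053]
est th 0.1442 thd -0.2827 b,s [-0.001   0.9957] sd [0.0025 0.0307 0.0149 0.0595]Traceback (most recent call last):
  File "<stdin>", line 4, in <module>
  File "ctl.py", line 76, in cycle
    tr=np.zeros((N,3));tr[:len(trans)]=trans
                       ~~^^^^^^^^^^^^^
ValueError: could not broadcast input array from shape (0,) into shape (0,3)
```

```bash
sed -i 's/tr\[:len(trans)\]=trans/tr[:len(trans)]=np.reshape(trans,(-1,3))/' ctl.py
cat > go.py <<'E'
import sys
from ctl import *
# usage: go.py cams N trans-json
cycle(sys.argv[1].split(','),json.loads(sys.argv[3]) if len(sys.argv)>3 else [],int(sys.argv[2]))
E
python3 - <<'E'
from ctl import *
save(dict(x=[.1442-BETA*H*.1,-.2827,-.001,.9957],P=np.diag([.003**2,.03**2,.015**2,.06**2]).tolist(),phi=-.10,y=0.,t=telemetry.observe()['time'],rows=[]))
cycle([],[],4)
E
```

```text
est th 0.1296 thd -0.3012 b,s [-0.001   0.9957] sd [0.0034 0.0318 0.015  0.06  ]
pred [0.094 0.061 0.035 0.015] phi [-0.045  0.     0.03   0.045]
[{"fingers": 0, "tx": 0.0, "ty": 0.0, "tz": 0.0, "ax": 0.054, "ay": -0.009, "az": 0}, {"fingers": 0, "tx": 0.0, "ty": 0.0, "tz": 0.0, "ax": 0.045, "ay": -0.007, "az": 0}, {"fingers": 0, "tx": 0.0, "ty": 0.0, "tz": 0.0, "ax": 0.029, "ay": -0.005, "az": 0}, {"fingers": 0, "tx": 0.0, "ty": 0.0, "tz": 0.0, "ax": 0.015, "ay": -0.002, "az": 0}]
```

```bash
sed -i "s/^    x,P=prop(x,P,\[phi\]\*2,\[y-H\*phi\]\*2,10);t+=.05$/    if cams: x,P=prop(x,P,[phi]*2,[y-H*phi]*2,10);t+=.05/" ctl.py
python3 - <<'E'
from ctl import *
save(dict(x=[.1442-BETA*H*.1,-.2827,-.001,.9957],P=np.diag([.003**2,.03**2,.015**2,.06**2]).tolist(),phi=-.10,y=0.,t=telemetry.observe()['time'],rows=[]))
cycle([],[],4)
E
```

```text
est th 0.1442 thd -0.2827 b,s [-0.001   0.9957] sd [0.003 0.03  0.015 0.06 ]
pred [0.112 0.08  0.051 0.028] phi [-0.065 -0.025  0.01   0.035]
[{"fingers": 0, "tx": 0.0, "ty": 0.0, "tz": 0.0, "ax": 0.035, "ay": -0.006, "az": 0}, {"fingers": 0, "tx": 0.0, "ty": 0.0, "tz": 0.0, "ax": 0.039, "ay": -0.006, "az": 0}, {"fingers": 0, "tx": 0.0, "ty": 0.0, "tz": 0.0, "ax": 0.035, "ay": -0.006, "az": 0}, {"fingers": 0, "tx": 0.0, "ty": 0.0, "tz": 0.0, "ax": 0.024, "ay": -0.004, "az": 0}]
```

Emit:
{"fn": "apply_moves", "kwargs": {
  "motion": [
    {"fingers": 0, "tx": 0, "ty": 0, "tz": 0, "ax": 0.035, "ay": -0.006, "az": 0},
    {"fingers": 0, "tx": 0, "ty": 0, "tz": 0, "ax": 0.039, "ay": -0.006, "az": 0},
    {"fingers": 0, "tx": 0, "ty": 0, "tz": 0, "ax": 0.035, "ay": -0.006, "az": 0},
    {"fingers": 0, "tx": 0, "ty": 0, "tz": 0, "ax": 0.024, "ay": -0.004, "az": 0}
  ]
}}

```text
time: 7.2
tool_pos: [0.5445, -0.2091, 0.2054]
orientation: [0.002, 0.08, 0.997, 0.017]
wrist_force: [-0.2, -0.3, -9.2]
opening: 0.0172
grip_force: 59.3
```

```bash
python3 go.py top,top 5
```

```text
top dt 0.0 th 0.0213 e -0.0063 n 441 phi m/c 0.0341 0.035 tcp [ 0.5445 -0.2091  0.2054]
top dt 0.0 th 0.0105 e -0.0011 n 442 phi m/c 0.0344 0.035 tcp [ 0.5443 -0.2096  0.2053]
est th 0.0019 thd -0.1707 b,s [-0.0064  0.9899] sd [0.0022 0.0287 0.0098 0.056 ]
pred [-0.015 -0.023 -0.025 -0.022 -0.018] phi [0.065 0.07  0.055 0.04  0.02 ]
[{"fingers": 0, "tx": 0.0, "ty": 0.0, "tz": 0.0, "ax": 0.03, "ay": -0.005, "az": 0}, {"fingers": 0, "tx": 0.0, "ty": 0.0, "tz": 0.0, "ax": 0.005, "ay": -0.001, "az": 0}, {"fingers": 0, "tx": 0.0, "ty": 0.0, "tz": 0.0, "ax": -0.015, "ay": 0.003, "az": 0}, {"fingers": 0, "tx": 0.0, "ty": 0.0, "tz": 0.0, "ax": -0.015, "ay": 0.002, "az": 0}, {"fingers": 0, "tx": 0.0, "ty": 0.0, "tz": 0.0, "ax": -0.02, "ay": 0.003, "az": 0}]
```

Model matches well.

Emit:
{"fn": "apply_moves", "kwargs": {
  "motion": [
    {"fingers": 0, "tx": 0, "ty": 0, "tz": 0, "ax": 0.03, "ay": -0.005, "az": 0},
    {"fingers": 0, "tx": 0, "ty": 0, "tz": 0, "ax": 0.005, "ay": -0.001, "az": 0},
    {"fingers": 0, "tx": 0, "ty": 0, "tz": 0, "ax": -0.015, "ay": 0.003, "az": 0},
    {"fingers": 0, "tx": 0, "ty": 0, "tz": 0, "ax": -0.015, "ay": 0.002, "az": 0},
    {"fingers": 0, "tx": 0, "ty": 0, "tz": 0, "ax": -0.02, "ay": 0.003, "az": 0}
  ]
}}

```text
time: 7.8
tool_pos: [0.5445, -0.2083, 0.2053]
orientation: [0.002, 0.079, 0.997, 0.008]
wrist_force: [0.6, 0.0, -8.5]
opening: 0.0174
grip_force: 59.5
```

```bash
python3 go.py top,top 5
```

```text
top dt 0.0 th -0.0155 e 0.0022 n 431 phi m/c 0.0172 0.02 tcp [ 0.5445 -0.2083  0.2053]
top dt 0.0 th -0.0124 e 0.0011 n 432 phi m/c 0.0169 0.02 tcp [ 0.5447 -0.2076  0.2054]
est th -0.0105 thd 0.0494 b,s [-0.0055  0.9848] sd [0.0015 0.0129 0.0023 0.0501]
pred [-0.004  0.001  0.004  0.005  0.005] phi [ 0.005 -0.005 -0.01  -0.005  0.   ]
[{"fingers": 0, "tx": 0.0, "ty": 0.0, "tz": 0.0, "ax": -0.015, "ay": 0.002, "az": 0}, {"fingers": 0, "tx": 0.0, "ty": 0.0, "tz": 0.0, "ax": -0.01, "ay": 0.002, "az": 0}, {"fingers": 0, "tx": 0.0, "ty": 0.0, "tz": 0.0, "ax": -0.005, "ay": 0.001, "az": 0}, {"fingers": 0, "tx": 0.0, "ty": 0.0, "tz": 0.0, "ax": 0.005, "ay": -0.001, "az": 0}, {"fingers": 0, "tx": 0.0, "ty": 0.0, "tz": 0.0, "ax": 0.005, "ay": -0.001, "az": 0}]
```

Emit:
{"fn": "apply_moves", "kwargs": {
  "motion": [
    {"fingers": 0, "tx": 0, "ty": 0, "tz": 0, "ax": -0.015, "ay": 0.002, "az": 0},
    {"fingers": 0, "tx": 0, "ty": 0, "tz": 0, "ax": -0.01, "ay": 0.002, "az": 0},
    {"fingers": 0, "tx": 0, "ty": 0, "tz": 0, "ax": -0.005, "ay": 0.001, "az": 0},
    {"fingers": 0, "tx": 0, "ty": 0, "tz": 0, "ax": 0.005, "ay": -0.001, "az": 0},
    {"fingers": 0, "tx": 0, "ty": 0, "tz": 0, "ax": 0.005, "ay": -0.001, "az": 0}
  ]
}}

```text
time: 8.4
tool_pos: [0.5445, -0.2084, 0.2053]
orientation: [0.001, 0.079, 0.997, -0.001]
wrist_force: [0.1, -0.8, -9.0]
opening: 0.017
grip_force: 59.4
```

```bash
python3 go.py top,top,scene 7
```

```text
top dt 0.0 th -0.0089 e -0.0142 n 436 phi m/c -0.0013 0.0 tcp [ 0.5445 -0.2084  0.2053]
top dt 0.0 th -0.0109 e -0.0005 n 433 phi m/c -0.0012 0.0 tcp [ 0.5445 -0.2087  0.2053]
scene dt 0.0 th -0.0227 e -0.0099 n 451 phi m/c -0.0016 0.0 tcp [ 0.5444 -0.2088  0.2053]
est th -0.0211 thd -0.0757 b,s [-0.0098  0.9696] sd [0.0014 0.0106 0.0018 0.0475]
pred [-0.032 -0.037 -0.034 -0.029 -0.022 -0.015 -0.01 ] phi [0.05  0.065 0.055 0.04  0.025 0.01  0.005]
[{"fingers": 0, "tx": 0.0, "ty": 0.0, "tz": 0.0, "ax": 0.049, "ay": -0.008, "az": 0}, {"fingers": 0, "tx": 0.0, "ty": 0.0, "tz": 0.0, "ax": 0.015, "ay": -0.002, "az": 0}, {"fingers": 0, "tx": 0.0, "ty": 0.0, "tz": 0.0, "ax": -0.01, "ay": 0.001, "az": 0}, {"fingers": 0, "tx": 0.0, "ty": 0.0, "tz": 0.0, "ax": -0.015, "ay": 0.003, "az": 0}, {"fingers": 0, "tx": 0.0, "ty": 0.0, "tz": 0.0, "ax": -0.014, "ay": 0.002, "az": 0}, {"fingers": 0, "tx": 0.0, "ty": 0.0, "tz": 0.0, "ax": -0.015, "ay": 0.002, "az": 0}, {"fingers": 0, "tx": 0.0, "ty": 0.0, "tz": 0.0, "ax": -0.005, "ay": 0.001, "az": 0}]
```

```bash
python3 - <<'E'
from ctl import *
S=json.load(open(F));S.update(x=[-.016-BETA*(S['y']-H*S['phi']),-.055,-.0075,.98],P=np.diag([.0015**2,.015**2,.004**2,.05**2]).tolist(),rows=[]);save(S)
cycle([],[],6)
E
```

```text
est th -0.016 thd -0.055 b,s [-0.0075  0.98  ] sd [0.0015 0.015  0.004  0.05  ]
pred [-0.024 -0.027 -0.025 -0.02  -0.014 -0.008] phi [0.04  0.05  0.045 0.03  0.02  0.005]
[{"fingers": 0, "tx": 0.0, "ty": 0.0, "tz": 0.0, "ax": 0.039, "ay": -0.006, "az": 0}, {"fingers": 0, "tx": 0.0, "ty": 0.0, "tz": 0.0, "ax": 0.01, "ay": -0.002, "az": 0}, {"fingers": 0, "tx": 0.0, "ty": 0.0, "tz": 0.0, "ax": -0.005, "ay": 0.001, "az": 0}, {"fingers": 0, "tx": 0.0, "ty": 0.0, "tz": 0.0, "ax": -0.014, "ay": 0.002, "az": 0}, {"fingers": 0, "tx": 0.0, "ty": 0.0, "tz": 0.0, "ax": -0.01, "ay": 0.002, "az": 0}, {"fingers": 0, "tx": 0.0, "ty": 0.0, "tz": 0.0, "ax": -0.015, "ay": 0.002, "az": 0}]
```

Emit:
{"fn": "apply_moves", "kwargs": {
  "motion": [
    {"fingers": 0, "tx": 0, "ty": 0, "tz": 0, "ax": 0.039, "ay": -0.006, "az": 0},
    {"fingers": 0, "tx": 0, "ty": 0, "tz": 0, "ax": 0.01, "ay": -0.002, "az": 0},
    {"fingers": 0, "tx": 0, "ty": 0, "tz": 0, "ax": -0.005, "ay": 0.001, "az": 0},
    {"fingers": 0, "tx": 0, "ty": 0, "tz": 0, "ax": -0.014, "ay": 0.002, "az": 0},
    {"fingers": 0, "tx": 0, "ty": 0, "tz": 0, "ax": -0.01, "ay": 0.002, "az": 0},
    {"fingers": 0, "tx": 0, "ty": 0, "tz": 0, "ax": -0.015, "ay": 0.002, "az": 0}
  ]
}}

```text
time: 9.15
tool_pos: [0.5445, -0.2082, 0.2053]
orientation: [0.001, 0.079, 0.997, 0.001]
wrist_force: [0.0, -0.5, -8.2]
opening: 0.0174
grip_force: 59.6
```

```bash
python3 go.py top,top 6
```

```text
top dt 0.0 th -0.0056 e 0.0024 n 437 phi m/c 0.0023 0.005 tcp [ 0.5445 -0.2082  0.2053]
top dt -0.0 th -0.0025 e 0.0006 n 438 phi m/c 0.0021 0.005 tcp [ 0.5446 -0.2078  0.2054]
est th -0.0003 thd 0.0483 b,s [-0.0069  0.9762] sd [0.0015 0.0139 0.0033 0.0461]
pred [0.005 0.008 0.008 0.007 0.006 0.004] phi [-0.01  -0.01  -0.01  -0.005  0.     0.005]
[{"fingers": 0, "tx": 0.0, "ty": 0.0, "tz": 0.0, "ax": -0.015, "ay": 0.002, "az": 0}, {"fingers": 0, "tx": 0.0, "ty": 0.0, "tz": 0.0, "ax": 0.0, "ay": 0.0, "az": 0}, {"fingers": 0, "tx": 0.0, "ty": 0.0, "tz": 0.0, "ax": 0.0, "ay": 0.0, "az": 0}, {"fingers": 0, "tx": 0.0, "ty": 0.0, "tz": 0.0, "ax": 0.005, "ay": 0.0, "az": 0}, {"fingers": 0, "tx": 0.0, "ty": 0.0, "tz": 0.0, "ax": 0.005, "ay": -0.001, "az": 0}, {"fingers": 0, "tx": 0.0, "ty": 0.0, "tz": 0.0, "ax": 0.005, "ay": -0.001, "az": 0}]
```

Emit:
{"fn": "apply_moves", "kwargs": {
  "motion": [
    {"fingers": 0, "tx": 0, "ty": 0, "tz": 0, "ax": -0.015, "ay": 0.002, "az": 0},
    {"fingers": 0, "tx": 0, "ty": 0, "tz": 0, "ax": 0, "ay": 0, "az": 0},
    {"fingers": 0, "tx": 0, "ty": 0, "tz": 0, "ax": 0, "ay": 0, "az": 0},
    {"fingers": 0, "tx": 0, "ty": 0, "tz": 0, "ax": 0.005, "ay": 0, "az": 0},
    {"fingers": 0, "tx": 0, "ty": 0, "tz": 0, "ax": 0.005, "ay": -0.001, "az": 0},
    {"fingers": 0, "tx": 0, "ty": 0, "tz": 0, "ax": 0.005, "ay": -0.001, "az": 0}
  ]
}}

```text
time: 9.85
tool_pos: [0.5445, -0.2086, 0.2053]
orientation: [0.001, 0.079, 0.997, 0.002]
wrist_force: [0.2, -0.2, -8.5]
opening: 0.0175
grip_force: 59.5
```

```bash
cat > go.py <<'E'
import sys
from ctl import *
# usage: go.py cams N [+|-|json]
X=dict([('+',1),('-',-1)])
tr=[]
if len(sys.argv)>3:
    a=sys.argv[3]
    tr=[[-.1*X[a]*(0<i<8),X[a]*v,0] for i,v in enumerate([.2,.6,.9,1.2,1.2,1.2,.9,.6,.2])] if a in X else json.loads(a)
cycle(sys.argv[1].split(','),tr,int(sys.argv[2]))
E
python3 go.py top,top 9 +
```

```text
top dt -0.0 th -0.0078 e -0.0115 n 435 phi m/c 0.0038 0.005 tcp [ 0.5445 -0.2086  0.2053]
top dt -0.0 th -0.0106 e -0.0004 n 432 phi m/c 0.0039 0.005 tcp [ 0.5444 -0.2088  0.2052]
est th -0.013 thd -0.0541 b,s [-0.0089  0.9697] sd [0.0014 0.0102 0.0016 0.0451]
pred [-0.016 -0.014 -0.011 -0.005 -0.001  0.004  0.005  0.005 -0.   ] phi [ 0.    -0.005 -0.005  0.     0.01   0.015  0.025  0.025  0.025]
[{"fingers": 0, "tx": 0.0, "ty": 0.2, "tz": 0.0, "ax": -0.005, "ay": 0.001, "az": 0}, {"fingers": 0, "tx": -0.1, "ty": 0.6, "tz": 0.0, "ax": -0.005, "ay": 0.001, "az": 0}, {"fingers": 0, "tx": -0.1, "ty": 0.9, "tz": 0.0, "ax": 0.0, "ay": 0.0, "az": 0}, {"fingers": 0, "tx": -0.1, "ty": 1.2, "tz": 0.0, "ax": 0.005, "ay": -0.001, "az": 0}, {"fingers": 0, "tx": -0.1, "ty": 1.2, "tz": 0.0, "ax": 0.01, "ay": -0.002, "az": 0}, {"fingers": 0, "tx": -0.1, "ty": 1.2, "tz": 0.0, "ax": 0.005, "ay": -0.001, "az": 0}, {"fingers": 0, "tx": -0.1, "ty": 0.9, "tz": 0.0, "ax": 0.01, "ay": -0.001, "az": 0}, {"fingers": 0, "tx": -0.1, "ty": 0.6, "tz": 0.0, "ax": 0.0, "ay": 0.0, "az": 0}, {"fingers": 0, "tx": 0.0, "ty": 0.2, "tz": 0.0, "ax": 0.0, "ay": 0.0, "az": 0}]
```

Emit:
{"fn": "apply_moves", "kwargs": {
  "motion": [
    {"fingers": 0, "tx": 0, "ty": 0.2, "tz": 0, "ax": -0.005, "ay": 0.001, "az": 0},
    {"fingers": 0, "tx": -0.1, "ty": 0.6, "tz": 0, "ax": -0.005, "ay": 0.001, "az": 0},
    {"fingers": 0, "tx": -0.1, "ty": 0.9, "tz": 0, "ax": 0, "ay": 0, "az": 0},
    {"fingers": 0, "tx": -0.1, "ty": 1.2, "tz": 0, "ax": 0.005, "ay": -0.001, "az": 0},
    {"fingers": 0, "tx": -0.1, "ty": 1.2, "tz": 0, "ax": 0.01, "ay": -0.002, "az": 0},
    {"fingers": 0, "tx": -0.1, "ty": 1.2, "tz": 0, "ax": 0.005, "ay": -0.001, "az": 0},
    {"fingers": 0, "tx": -0.1, "ty": 0.9, "tz": 0, "ax": 0.01, "ay": -0.001, "az": 0},
    {"fingers": 0, "tx": -0.1, "ty": 0.6, "tz": 0, "ax": 0, "ay": 0, "az": 0},
    {"fingers": 0, "tx": 0, "ty": 0.2, "tz": 0, "ax": 0, "ay": 0, "az": 0}
  ]
}}

```text
time: 10.85
tool_pos: [0.5374, -0.1377, 0.2054]
orientation: [0.002, 0.079, 0.997, 0.012]
wrist_force: [-0.3, -0.4, -8.9]
opening: 0.0176
grip_force: 59.6
```

```bash
python3 go.py top,top 9 +
```

```text
top dt -0.0 th 0.0207 e 0.0208 n 425 phi m/c 0.0236 0.025 tcp [ 0.5374 -0.1377  0.2054]
top dt -0.0 th 0.0196 e -0.0003 n 425 phi m/c 0.0237 0.025 tcp [ 0.5375 -0.1378  0.2054]
est th 0.0197 thd 0.0047 b,s [-0.0078  0.9819] sd [0.0014 0.0092 0.0012 0.0432]
pred [0.028 0.033 0.034 0.033 0.028 0.024 0.018 0.012 0.005] phi [-0.045 -0.065 -0.06  -0.04  -0.01   0.01   0.03   0.035  0.04 ]
[{"fingers": 0, "tx": 0.0, "ty": 0.2, "tz": 0.0, "ax": -0.069, "ay": 0.011, "az": 0}, {"fingers": 0, "tx": -0.1, "ty": 0.6, "tz": 0.0, "ax": -0.02, "ay": 0.003, "az": 0}, {"fingers": 0, "tx": -0.1, "ty": 0.9, "tz": 0.0, "ax": 0.005, "ay": 0.0, "az": 0}, {"fingers": 0, "tx": -0.1, "ty": 1.2, "tz": 0.0, "ax": 0.02, "ay": -0.004, "az": 0}, {"fingers": 0, "tx": -0.1, "ty": 1.2, "tz": 0.0, "ax": 0.029, "ay": -0.004, "az": 0}, {"fingers": 0, "tx": -0.1, "ty": 1.2, "tz": 0.0, "ax": 0.02, "ay": -0.004, "az": 0}, {"fingers": 0, "tx": -0.1, "ty": 0.9, "tz": 0.0, "ax": 0.02, "ay": -0.003, "az": 0}, {"fingers": 0, "tx": -0.1, "ty": 0.6, "tz": 0.0, "ax": 0.005, "ay": -0.001, "az": 0}, {"fingers": 0, "tx": 0.0, "ty": 0.2, "tz": 0.0, "ax": 0.005, "ay": 0.0, "az": 0}]
```

Emit:
{"fn": "apply_moves", "kwargs": {
  "motion": [
    {"fingers": 0, "tx": 0, "ty": 0.2, "tz": 0, "ax": -0.069, "ay": 0.011, "az": 0},
    {"fingers": 0, "tx": -0.1, "ty": 0.6, "tz": 0, "ax": -0.02, "ay": 0.003, "az": 0},
    {"fingers": 0, "tx": -0.1, "ty": 0.9, "tz": 0, "ax": 0.005, "ay": 0, "az": 0},
    {"fingers": 0, "tx": -0.1, "ty": 1.2, "tz": 0, "ax": 0.02, "ay": -0.004, "az": 0},
    {"fingers": 0, "tx": -0.1, "ty": 1.2, "tz": 0, "ax": 0.029, "ay": -0.004, "az": 0},
    {"fingers": 0, "tx": -0.1, "ty": 1.2, "tz": 0, "ax": 0.02, "ay": -0.004, "az": 0},
    {"fingers": 0, "tx": -0.1, "ty": 0.9, "tz": 0, "ax": 0.02, "ay": -0.003, "az": 0},
    {"fingers": 0, "tx": -0.1, "ty": 0.6, "tz": 0, "ax": 0.005, "ay": -0.001, "az": 0},
    {"fingers": 0, "tx": 0, "ty": 0.2, "tz": 0, "ax": 0.005, "ay": 0, "az": 0}
  ]
}}

```text
time: 11.85
tool_pos: [0.5302, -0.068, 0.2054]
orientation: [0.002, 0.079, 0.997, 0.019]
wrist_force: [-0.6, 0.2, -9.5]
opening: 0.0172
grip_force: 60.1
```

```bash
sed -i 's/1e-8,3e-5,3e-7,1e-8/1e-8,6e-5,3e-7,1e-8/; s/r=.0015/r=.0008/' ctl.py; python3 go.py top,top 9 +
```

```text
top dt -0.0 th -0.0016 e -0.0062 n 409 phi m/c 0.0391 0.04 tcp [ 0.5302 -0.068   0.2054]
top dt -0.0 th -0.0075 e -0.0015 n 415 phi m/c 0.0392 0.04 tcp [ 0.5304 -0.0681  0.2054]
est th -0.0107 thd -0.0686 b,s [-0.0081  0.9749] sd [0.0009 0.0113 0.0013 0.0335]
pred [-0.011 -0.008 -0.003  0.003  0.008  0.012  0.013  0.012  0.007] phi [ 0.01  -0.005 -0.01  -0.005  0.     0.01   0.02   0.025  0.03 ]
[{"fingers": 0, "tx": 0.0, "ty": 0.2, "tz": 0.0, "ax": -0.03, "ay": 0.005, "az": 0}, {"fingers": 0, "tx": -0.1, "ty": 0.6, "tz": 0.0, "ax": -0.014, "ay": 0.002, "az": 0}, {"fingers": 0, "tx": -0.1, "ty": 0.9, "tz": 0.0, "ax": -0.005, "ay": 0.001, "az": 0}, {"fingers": 0, "tx": -0.1, "ty": 1.2, "tz": 0.0, "ax": 0.005, "ay": -0.001, "az": 0}, {"fingers": 0, "tx": -0.1, "ty": 1.2, "tz": 0.0, "ax": 0.005, "ay": -0.001, "az": 0}, {"fingers": 0, "tx": -0.1, "ty": 1.2, "tz": 0.0, "ax": 0.009, "ay": -0.001, "az": 0}, {"fingers": 0, "tx": -0.1, "ty": 0.9, "tz": 0.0, "ax": 0.01, "ay": -0.002, "az": 0}, {"fingers": 0, "tx": -0.1, "ty": 0.6, "tz": 0.0, "ax": 0.005, "ay": -0.001, "az": 0}, {"fingers": 0, "tx": 0.0, "ty": 0.2, "tz": 0.0, "ax": 0.005, "ay": 0.0, "az": 0}]
```

Emit:
{"fn": "apply_moves", "kwargs": {
  "motion": [
    {"fingers": 0, "tx": 0, "ty": 0.2, "tz": 0, "ax": -0.03, "ay": 0.005, "az": 0},
    {"fingers": 0, "tx": -0.1, "ty": 0.6, "tz": 0, "ax": -0.014, "ay": 0.002, "az": 0},
    {"fingers": 0, "tx": -0.1, "ty": 0.9, "tz": 0, "ax": -0.005, "ay": 0.001, "az": 0},
    {"fingers": 0, "tx": -0.1, "ty": 1.2, "tz": 0, "ax": 0.005, "ay": -0.001, "az": 0},
    {"fingers": 0, "tx": -0.1, "ty": 1.2, "tz": 0, "ax": 0.005, "ay": -0.001, "az": 0},
    {"fingers": 0, "tx": -0.1, "ty": 1.2, "tz": 0, "ax": 0.009, "ay": -0.001, "az": 0},
    {"fingers": 0, "tx": -0.1, "ty": 0.9, "tz": 0, "ax": 0.01, "ay": -0.002, "az": 0},
    {"fingers": 0, "tx": -0.1, "ty": 0.6, "tz": 0, "ax": 0.005, "ay": -0.001, "az": 0},
    {"fingers": 0, "tx": 0, "ty": 0.2, "tz": 0, "ax": 0.005, "ay": 0, "az": 0}
  ]
}}

```text
time: 12.85
tool_pos: [0.5233, 0.0022, 0.2053]
orientation: [0.002, 0.079, 0.997, 0.014]
wrist_force: [0.0, -0.9, -9.3]
opening: 0.0172
grip_force: 60.1
```

```bash
python3 go.py top,top 9 +
```

```text
top dt -0.0 th -0.0128 e -0.0197 n 413 phi m/c 0.0289 0.03 tcp [0.5233 0.0022 0.2053]
top dt -0.0 th -0.0184 e -0.0009 n 414 phi m/c 0.0291 0.03 tcp [0.5234 0.002  0.2053]
est th -0.0226 thd -0.0862 b,s [-0.009  0.985] sd [0.0009 0.0115 0.0013 0.0323]
pred [-0.027 -0.025 -0.02  -0.011 -0.003  0.004  0.008  0.009  0.006] phi [0.025 0.015 0.01  0.01  0.01  0.015 0.02  0.025 0.025]
[{"fingers": 0, "tx": 0.0, "ty": 0.2, "tz": 0.0, "ax": -0.005, "ay": 0.001, "az": 0}, {"fingers": 0, "tx": -0.1, "ty": 0.6, "tz": 0.0, "ax": -0.01, "ay": 0.001, "az": 0}, {"fingers": 0, "tx": -0.1, "ty": 0.9, "tz": 0.0, "ax": -0.005, "ay": 0.001, "az": 0}, {"fingers": 0, "tx": -0.1, "ty": 1.2, "tz": 0.0, "ax": 0.0, "ay": 0.0, "az": 0}, {"fingers": 0, "tx": -0.1, "ty": 1.2, "tz": 0.0, "ax": 0.0, "ay": 0.0, "az": 0}, {"fingers": 0, "tx": -0.1, "ty": 1.2, "tz": 0.0, "ax": 0.005, "ay": -0.001, "az": 0}, {"fingers": 0, "tx": -0.1, "ty": 0.9, "tz": 0.0, "ax": 0.005, "ay": 0.0, "az": 0}, {"fingers": 0, "tx": -0.1, "ty": 0.6, "tz": 0.0, "ax": 0.005, "ay": -0.001, "az": 0}, {"fingers": 0, "tx": 0.0, "ty": 0.2, "tz": 0.0, "ax": 0.0, "ay": 0.0, "az": 0}]
```

```bash
python3 - <<'E'
s=open('ctl.py').read()
s=s.replace("phi=np.arcsin(C[2,1]); return t,th+OFF[n],k,phi,tcp","""phi=np.arcsin(C[2,1])
    off=OFF[n] if n!='top' else .048*(np.arctan2(-.0242-(tcp+.15*EX)[1]+.2*th,1.434-.45)+th)
    return t,th+off,k,phi,tcp""")
open('ctl.py','w').write(s)
from ctl import *
S=json.load(open(F));print(S['rows'])
x=np.array(S['x']);x[0]-=.0254;x[2]=0.;P=np.array(S['P']);P[0,0]+=.003**2;P[2,2]+=.005**2
S.update(x=list(x),P=P.tolist(),rows=[]);save(S)
tr=[[-.1*(0<i<8),v,0] for i,v in enumerate([.2,.6,.9,1.2,1.2,1.2,.9,.6,.2])]
cycle([],tr,9)
E
```

```text
[[-0.005, 0.001974454566751254], [-0.009999999999999998, 0.0057640454936395144], [-0.005000000000000001, 0.008725727343766396], [0.0, 0.011687409193893277], [0.0, 0.011687409193893277], [0.005000000000000001, 0.011687409193893277], [0.004999999999999999, 0.008725727343766396], [0.005, 0.0057640454936395144], [0.0, 0.001974454566751254]]
est th -0.048 thd -0.0862 b,s [0.    0.985] sd [0.0031 0.0115 0.0052 0.0323]
pred [-0.053 -0.05  -0.04  -0.026 -0.013 -0.001  0.006  0.01   0.009] phi [0.04  0.035 0.02  0.01  0.005 0.005 0.005 0.01  0.01 ]
[{"fingers": 0, "tx": 0.0, "ty": 0.2, "tz": 0.0, "ax": 0.01, "ay": -0.002, "az": 0}, {"fingers": 0, "tx": -0.1, "ty": 0.6, "tz": 0.0, "ax": -0.005, "ay": 0.001, "az": 0}, {"fingers": 0, "tx": -0.1, "ty": 0.9, "tz": 0.0, "ax": -0.015, "ay": 0.003, "az": 0}, {"fingers": 0, "tx": -0.1, "ty": 1.2, "tz": 0.0, "ax": -0.01, "ay": 0.001, "az": 0}, {"fingers": 0, "tx": -0.1, "ty": 1.2, "tz": 0.0, "ax": -0.005, "ay": 0.001, "az": 0}, {"fingers": 0, "tx": -0.1, "ty": 1.2, "tz": 0.0, "ax": 0.0, "ay": 0.0, "az": 0}, {"fingers": 0, "tx": -0.1, "ty": 0.9, "tz": 0.0, "ax": 0.0, "ay": 0.0, "az": 0}, {"fingers": 0, "tx": -0.1, "ty": 0.6, "tz": 0.0, "ax": 0.005, "ay": -0.001, "az": 0}, {"fingers": 0, "tx": 0.0, "ty": 0.2, "tz": 0.0, "ax": 0.0, "ay": 0.0, "az": 0}]
```

Emit:
{"fn": "apply_moves", "kwargs": {
  "motion": [
    {"fingers": 0, "tx": 0, "ty": 0.2, "tz": 0, "ax": 0.01, "ay": -0.002, "az": 0},
    {"fingers": 0, "tx": -0.1, "ty": 0.6, "tz": 0, "ax": -0.005, "ay": 0.001, "az": 0},
    {"fingers": 0, "tx": -0.1, "ty": 0.9, "tz": 0, "ax": -0.015, "ay": 0.003, "az": 0},
    {"fingers": 0, "tx": -0.1, "ty": 1.2, "tz": 0, "ax": -0.01, "ay": 0.001, "az": 0},
    {"fingers": 0, "tx": -0.1, "ty": 1.2, "tz": 0, "ax": -0.005, "ay": 0.001, "az": 0},
    {"fingers": 0, "tx": -0.1, "ty": 1.2, "tz": 0, "ax": 0, "ay": 0, "az": 0},
    {"fingers": 0, "tx": -0.1, "ty": 0.9, "tz": 0, "ax": 0, "ay": 0, "az": 0},
    {"fingers": 0, "tx": -0.1, "ty": 0.6, "tz": 0, "ax": 0.005, "ay": -0.001, "az": 0},
    {"fingers": 0, "tx": 0, "ty": 0.2, "tz": 0, "ax": 0, "ay": 0, "az": 0}
  ]
}}

```text
time: 13.85
tool_pos: [0.5163, 0.0723, 0.2053]
orientation: [0.001, 0.079, 0.997, 0.004]
wrist_force: [-0.4, -0.3, -9.6]
opening: 0.017
grip_force: 60.0
```

```bash
python3 go.py top,top 9 +
```

```text
top dt -0.0 th -0.0325 e -0.0415 n 408 phi m/c 0.0084 0.01 tcp [0.5163 0.0723 0.2053]
top dt -0.0 th -0.0395 e -0.0005 n 418 phi m/c 0.0084 0.01 tcp [0.5164 0.0721 0.2053]
est th -0.0463 thd -0.1408 b,s [-0.0049  0.9983] sd [0.0012 0.0155 0.003  0.0292]
pred [-0.061 -0.063 -0.055 -0.04  -0.025 -0.01  -0.001  0.005  0.005] phi [0.055 0.065 0.055 0.035 0.025 0.015 0.01  0.01  0.01 ]
[{"fingers": 0, "tx": 0.0, "ty": 0.2, "tz": 0.0, "ax": 0.044, "ay": -0.007, "az": 0}, {"fingers": 0, "tx": -0.1, "ty": 0.6, "tz": 0.0, "ax": 0.01, "ay": -0.002, "az": 0}, {"fingers": 0, "tx": -0.1, "ty": 0.9, "tz": 0.0, "ax": -0.01, "ay": 0.002, "az": 0}, {"fingers": 0, "tx": -0.1, "ty": 1.2, "tz": 0.0, "ax": -0.019, "ay": 0.003, "az": 0}, {"fingers": 0, "tx": -0.1, "ty": 1.2, "tz": 0.0, "ax": -0.01, "ay": 0.002, "az": 0}, {"fingers": 0, "tx": -0.1, "ty": 1.2, "tz": 0.0, "ax": -0.01, "ay": 0.001, "az": 0}, {"fingers": 0, "tx": -0.1, "ty": 0.9, "tz": 0.0, "ax": -0.005, "ay": 0.001, "az": 0}, {"fingers": 0, "tx": -0.1, "ty": 0.6, "tz": 0.0, "ax": 0.0, "ay": 0.0, "az": 0}, {"fingers": 0, "tx": 0.0, "ty": 0.2, "tz": 0.0, "ax": 0.0, "ay": 0.0, "az": 0}]
```

```bash
python3 - <<'E'
from ctl import *
S=json.load(open(F));S['rows']=[];save(S)
cycle([],[[0,.3,0],[-.1,.7,0],[-.1,.7,0],[-.1,.5,0],[0,.2,0]],5)
E
```

```text
est th -0.0463 thd -0.1408 b,s [-0.0049  0.9983] sd [0.0012 0.0155 0.003  0.0292]
pred [-0.06  -0.058 -0.048 -0.035 -0.025] phi [0.075 0.09  0.075 0.05  0.025]
[{"fingers": 0, "tx": 0.0, "ty": 0.3, "tz": 0.0, "ax": 0.064, "ay": -0.01, "az": 0}, {"fingers": 0, "tx": -0.1, "ty": 0.7, "tz": 0.0, "ax": 0.015, "ay": -0.003, "az": 0}, {"fingers": 0, "tx": -0.1, "ty": 0.7, "tz": 0.0, "ax": -0.015, "ay": 0.003, "az": 0}, {"fingers": 0, "tx": -0.1, "ty": 0.5, "tz": 0.0, "ax": -0.025, "ay": 0.004, "az": 0}, {"fingers": 0, "tx": 0.0, "ty": 0.2, "tz": 0.0, "ax": -0.024, "ay": 0.004, "az": 0}]
```

Emit:
{"fn": "apply_moves", "kwargs": {
  "motion": [
    {"fingers": 0, "tx": 0, "ty": 0.3, "tz": 0, "ax": 0.064, "ay": -0.01, "az": 0},
    {"fingers": 0, "tx": -0.1, "ty": 0.7, "tz": 0, "ax": 0.015, "ay": -0.003, "az": 0},
    {"fingers": 0, "tx": -0.1, "ty": 0.7, "tz": 0, "ax": -0.015, "ay": 0.003, "az": 0},
    {"fingers": 0, "tx": -0.1, "ty": 0.5, "tz": 0, "ax": -0.025, "ay": 0.004, "az": 0},
    {"fingers": 0, "tx": 0, "ty": 0.2, "tz": 0, "ax": -0.024, "ay": 0.004, "az": 0}
  ]
}}

```text
time: 14.45
tool_pos: [0.5134, 0.0965, 0.2054]
orientation: [0.002, 0.079, 0.997, 0.011]
wrist_force: [0.4, -0.2, -8.9]
opening: 0.0172
grip_force: 60.2
```

```bash
python3 go.py top,top 7 '[[0,0.3,0],[-0.1,0.8,0],[-0.1,1.2,0],[-0.1,1.4,0],[-0.1,1.2,0],[-0.1,0.8,0],[0,0.3,0]]'
```

```text
top dt -0.0 th -0.0105 e 0.0146 n 417 phi m/c 0.0215 0.025 tcp [0.5134 0.0965 0.2054]
top dt -0.0 th -0.0037 e 0.002 n 406 phi m/c 0.0216 0.025 tcp [0.5137 0.0973 0.2054]
est th 0.0013 thd 0.1188 b,s [-0.0023  0.9904] sd [0.001  0.0114 0.0022 0.0289]
pred [0.023 0.044 0.056 0.06  0.055 0.044 0.028] phi [-0.045 -0.105 -0.105 -0.08  -0.04  -0.005  0.025]
[{"fingers": 0, "tx": 0.0, "ty": 0.3, "tz": 0.0, "ax": -0.069, "ay": 0.011, "az": 0}, {"fingers": 0, "tx": -0.1, "ty": 0.8, "tz": 0.0, "ax": -0.059, "ay": 0.01, "az": 0}, {"fingers": 0, "tx": -0.1, "ty": 1.2, "tz": 0.0, "ax": 0.0, "ay": 0.0, "az": 0}, {"fingers": 0, "tx": -0.1, "ty": 1.4, "tz": 0.0, "ax": 0.024, "ay": -0.004, "az": 0}, {"fingers": 0, "tx": -0.1, "ty": 1.2, "tz": 0.0, "ax": 0.04, "ay": -0.007, "az": 0}, {"fingers": 0, "tx": -0.1, "ty": 0.8, "tz": 0.0, "ax": 0.034, "ay": -0.005, "az": 0}, {"fingers": 0, "tx": 0.0, "ty": 0.3, "tz": 0.0, "ax": 0.03, "ay": -0.005, "az": 0}]
```

```bash
python3 - <<'E'
from ctl import *
S=json.load(open(F));S['rows']=[];save(S)
cycle([],[],5)
E
```

```text
est th 0.0013 thd 0.1188 b,s [-0.0023  0.9904] sd [0.001  0.0114 0.0022 0.0289]
pred [0.017 0.027 0.029 0.027 0.022] phi [-0.03  -0.05  -0.05  -0.035 -0.015]
[{"fingers": 0, "tx": 0.0, "ty": 0.0, "tz": 0.0, "ax": -0.054, "ay": 0.009, "az": 0}, {"fingers": 0, "tx": 0.0, "ty": 0.0, "tz": 0.0, "ax": -0.02, "ay": 0.003, "az": 0}, {"fingers": 0, "tx": 0.0, "ty": 0.0, "tz": 0.0, "ax": 0.0, "ay": 0.0, "az": 0}, {"fingers": 0, "tx": 0.0, "ty": 0.0, "tz": 0.0, "ax": 0.015, "ay": -0.002, "az": 0}, {"fingers": 0, "tx": 0.0, "ty": 0.0, "tz": 0.0, "ax": 0.02, "ay": -0.004, "az": 0}]
```

Emit:
{"fn": "apply_moves", "kwargs": {
  "motion": [
    {"fingers": 0, "tx": 0, "ty": 0, "tz": 0, "ax": -0.054, "ay": 0.009, "az": 0},
    {"fingers": 0, "tx": 0, "ty": 0, "tz": 0, "ax": -0.02, "ay": 0.003, "az": 0},
    {"fingers": 0, "tx": 0, "ty": 0, "tz": 0, "ax": 0, "ay": 0, "az": 0},
    {"fingers": 0, "tx": 0, "ty": 0, "tz": 0, "ax": 0.015, "ay": -0.002, "az": 0},
    {"fingers": 0, "tx": 0, "ty": 0, "tz": 0, "ax": 0.02, "ay": -0.004, "az": 0}
  ]
}}

```text
time: 15.05
tool_pos: [0.5135, 0.0955, 0.2052]
orientation: [0.0, 0.079, 0.997, -0.007]
wrist_force: [0.5, -0.5, -8.7]
opening: 0.017
grip_force: 60.3
```

```bash
python3 go.py top,top 7 '[[0,0.3,0],[-0.1,0.8,0],[-0.1,1.2,0],[-0.1,1.4,0],[-0.1,1.2,0],[-0.1,0.8,0],[0,0.3,0]]'
```

```text
top dt -0.0 th 0.0083 e -0.0137 n 409 phi m/c -0.0143 -0.015 tcp [0.5135 0.0955 0.2052]
top dt -0.0 th 0.0038 e -0.0007 n 413 phi m/c -0.0141 -0.015 tcp [0.5134 0.0948 0.2054]
est th -0.0005 thd -0.0952 b,s [-0.0048  0.9697] sd [0.001  0.0132 0.0018 0.0254]
pred [-0.007 -0.007 -0.003  0.004  0.009  0.011  0.008] phi [-0.01  -0.005  0.005  0.01   0.02   0.025  0.025]
[{"fingers": 0, "tx": 0.0, "ty": 0.3, "tz": 0.0, "ax": 0.005, "ay": -0.001, "az": 0}, {"fingers": 0, "tx": -0.1, "ty": 0.8, "tz": 0.0, "ax": 0.005, "ay": -0.001, "az": 0}, {"fingers": 0, "tx": -0.1, "ty": 1.2, "tz": 0.0, "ax": 0.01, "ay": -0.001, "az": 0}, {"fingers": 0, "tx": -0.1, "ty": 1.4, "tz": 0.0, "ax": 0.005, "ay": -0.001, "az": 0}, {"fingers": 0, "tx": -0.1, "ty": 1.2, "tz": 0.0, "ax": 0.01, "ay": -0.002, "az": 0}, {"fingers": 0, "tx": -0.1, "ty": 0.8, "tz": 0.0, "ax": 0.004, "ay": 0.0, "az": 0}, {"fingers": 0, "tx": 0.0, "ty": 0.3, "tz": 0.0, "ax": 0.0, "ay": 0.0, "az": 0}]
```

Emit:
{"fn": "apply_moves", "kwargs": {
  "motion": [
    {"fingers": 0, "tx": 0, "ty": 0.3, "tz": 0, "ax": 0.005, "ay": -0.001, "az": 0},
    {"fingers": 0, "tx": -0.1, "ty": 0.8, "tz": 0, "ax": 0.005, "ay": -0.001, "az": 0},
    {"fingers": 0, "tx": -0.1, "ty": 1.2, "tz": 0, "ax": 0.01, "ay": -0.001, "az": 0},
    {"fingers": 0, "tx": -0.1, "ty": 1.4, "tz": 0, "ax": 0.005, "ay": -0.001, "az": 0},
    {"fingers": 0, "tx": -0.1, "ty": 1.2, "tz": 0, "ax": 0.01, "ay": -0.002, "az": 0},
    {"fingers": 0, "tx": -0.1, "ty": 0.8, "tz": 0, "ax": 0.004, "ay": 0, "az": 0},
    {"fingers": 0, "tx": 0, "ty": 0.3, "tz": 0, "ax": 0, "ay": 0, "az": 0}
  ]
}}

```text
time: 15.85
tool_pos: [0.5082, 0.1568, 0.2052]
orientation: [0.001, 0.079, 0.997, 0.012]
wrist_force: [0.3, 1.0, -8.1]
opening: 0.0173
grip_force: 60.3
```

```bash
python3 go.py top,top 7 '[[0,0.3,0],[-0.1,0.8,0],[-0.1,1.2,0],[-0.1,1.4,0],[-0.1,1.2,0],[-0.1,0.8,0],[0,0.3,0]]'; cp st.json st_m.json; python3 - <<'E'
from ctl import *
S=json.load(open(F));S['rows']=[];json.dump(S,open(F,'w'));print('STATIC alt');cycle([],[],5)
os.rename(F,'st_s.json');os.rename('st_m.json',F)
E
```

```text
top dt -0.0 th 0.0441 e 0.0365 n 405 phi m/c 0.0236 0.025 tcp [0.5082 0.1568 0.2052]
top dt -0.0 th 0.0451 e -0.0006 n 403 phi m/c 0.0237 0.025 tcp [0.5083 0.1568 0.2052]
est th 0.0481 thd 0.0638 b,s [-0.0021  1.0027] sd [0.0009 0.0113 0.0014 0.0203]
pred [0.065 0.085 0.097 0.096 0.085 0.066 0.044] phi [-0.045 -0.115 -0.145 -0.115 -0.065 -0.015  0.025]
[{"fingers": 0, "tx": 0.0, "ty": 0.3, "tz": 0.0, "ax": -0.069, "ay": 0.011, "az": 0}, {"fingers": 0, "tx": -0.1, "ty": 0.8, "tz": 0.0, "ax": -0.069, "ay": 0.011, "az": 0}, {"fingers": 0, "tx": -0.1, "ty": 1.2, "tz": 0.0, "ax": -0.03, "ay": 0.005, "az": 0}, {"fingers": 0, "tx": -0.1, "ty": 1.4, "tz": 0.0, "ax": 0.03, "ay": -0.005, "az": 0}, {"fingers": 0, "tx": -0.1, "ty": 1.2, "tz": 0.0, "ax": 0.049, "ay": -0.008, "az": 0}, {"fingers": 0, "tx": -0.1, "ty": 0.8, "tz": 0.0, "ax": 0.05, "ay": -0.008, "az": 0}, {"fingers": 0, "tx": 0.0, "ty": 0.3, "tz": 0.0, "ax": 0.039, "ay": -0.006, "az": 0}]
STATIC alt
est th 0.0481 thd 0.0638 b,s [-0.0021  1.0027] sd [0.0009 0.0113 0.0014 0.0203]
pred [0.061 0.066 0.063 0.054 0.042] phi [-0.045 -0.08  -0.075 -0.05  -0.02 ]
[{"fingers": 0, "tx": 0.0, "ty": 0.0, "tz": 0.0, "ax": -0.069, "ay": 0.011, "az": 0}, {"fingers": 0, "tx": 0.0, "ty": 0.0, "tz": 0.0, "ax": -0.035, "ay": 0.006, "az": 0}, {"fingers": 0, "tx": 0.0, "ty": 0.0, "tz": 0.0, "ax": 0.005, "ay": -0.001, "az": 0}, {"fingers": 0, "tx": 0.0, "ty": 0.0, "tz": 0.0, "ax": 0.025, "ay": -0.004, "az": 0}, {"fingers": 0, "tx": 0.0, "ty": 0.0, "tz": 0.0, "ax": 0.03, "ay": -0.005, "az": 0}]
```

Emit:
{"fn": "apply_moves", "kwargs": {
  "motion": [
    {"fingers": 0, "tx": 0, "ty": 0, "tz": 0, "ax": -0.069, "ay": 0.011, "az": 0},
    {"fingers": 0, "tx": 0, "ty": 0, "tz": 0, "ax": -0.035, "ay": 0.006, "az": 0},
    {"fingers": 0, "tx": 0, "ty": 0, "tz": 0, "ax": 0.005, "ay": -0.001, "az": 0},
    {"fingers": 0, "tx": 0, "ty": 0, "tz": 0, "ax": 0.025, "ay": -0.004, "az": 0},
    {"fingers": 0, "tx": 0, "ty": 0, "tz": 0, "ax": 0.03, "ay": -0.005, "az": 0}
  ]
}}

```text
time: 16.45
tool_pos: [0.5085, 0.1553, 0.2053]
orientation: [-0.0, 0.079, 0.997, -0.009]
wrist_force: [-0.6, -0.3, -8.5]
opening: 0.0171
grip_force: 60.5
```

```bash
mv st_s.json st.json; python3 - <<'E'
s=open('ctl.py').read()
s=s.replace("x,P,e=upd(x,P,th,y-H*phi)","ym=(tcp-np.array([.5445,-.2084,0]))@EY-H*pm; x,P,e=upd(x,P,th,ym)")
open('ctl.py','w').write(s)
E
python3 go.py top,top 5
```

```text
top dt -0.0 th 0.0281 e -0.0133 n 416 phi m/c -0.0187 -0.02 tcp [0.5085 0.1553 0.2053]
top dt -0.0 th 0.0194 e -0.0008 n 415 phi m/c -0.0183 -0.02 tcp [0.5084 0.1543 0.2055]
est th 0.015 thd -0.141 b,s [-0.0033  0.9877] sd [0.001  0.0118 0.0014 0.0179]
pred [-0.003 -0.014 -0.018 -0.018 -0.016] phi [0.03  0.05  0.05  0.035 0.025]
[{"fingers": 0, "tx": 0.0, "ty": 0.0, "tz": 0.0, "ax": 0.049, "ay": -0.008, "az": 0}, {"fingers": 0, "tx": 0.0, "ty": 0.0, "tz": 0.0, "ax": 0.02, "ay": -0.003, "az": 0}, {"fingers": 0, "tx": 0.0, "ty": 0.0, "tz": 0.0, "ax": 0.0, "ay": 0.0, "az": 0}, {"fingers": 0, "tx": 0.0, "ty": 0.0, "tz": 0.0, "ax": -0.015, "ay": 0.002, "az": 0}, {"fingers": 0, "tx": 0.0, "ty": 0.0, "tz": 0.0, "ax": -0.01, "ay": 0.002, "az": 0}]
```

Emit:
{"fn": "apply_moves", "kwargs": {
  "motion": [
    {"fingers": 0, "tx": 0, "ty": 0, "tz": 0, "ax": 0.049, "ay": -0.008, "az": 0},
    {"fingers": 0, "tx": 0, "ty": 0, "tz": 0, "ax": 0.02, "ay": -0.003, "az": 0},
    {"fingers": 0, "tx": 0, "ty": 0, "tz": 0, "ax": 0, "ay": 0, "az": 0},
    {"fingers": 0, "tx": 0, "ty": 0, "tz": 0, "ax": -0.015, "ay": 0.002, "az": 0},
    {"fingers": 0, "tx": 0, "ty": 0, "tz": 0, "ax": -0.01, "ay": 0.002, "az": 0}
  ]
}}

```text
time: 17.05
tool_pos: [0.5086, 0.1557, 0.2054]
orientation: [0.002, 0.079, 0.997, 0.011]
wrist_force: [0.4, 0.6, -8.9]
opening: 0.0171
grip_force: 60.5
```

```bash
sed -i 's/th-phi-b)/th-1.08*phi-b)/' ctl.py; python3 go.py top,top 7 '[[0,0.2,0],[-0.1,0.6,0],[-0.1,0.9,0],[-0.1,1.0,0],[-0.1,0.9,0],[-0.1,0.6,0],[0,0.2,0]]'
```

```text
top dt -0.0 th -0.0089 e 0.0031 n 417 phi m/c 0.0225 0.025 tcp [0.5086 0.1557 0.2054]
top dt -0.0 th -0.0069 e -0.0011 n 416 phi m/c 0.0225 0.025 tcp [0.5086 0.1561 0.2053]
est th -0.0047 thd 0.0612 b,s [-0.0032  0.9908] sd [0.0009 0.0116 0.0014 0.0175]
pred [0.009 0.02  0.027 0.03  0.029 0.025 0.018] phi [-0.035 -0.055 -0.05  -0.03  -0.01   0.01   0.02 ]
[{"fingers": 0, "tx": 0.0, "ty": 0.2, "tz": 0.0, "ax": -0.059, "ay": 0.01, "az": 0}, {"fingers": 0, "tx": -0.1, "ty": 0.6, "tz": 0.0, "ax": -0.02, "ay": 0.003, "az": 0}, {"fingers": 0, "tx": -0.1, "ty": 0.9, "tz": 0.0, "ax": 0.005, "ay": -0.001, "az": 0}, {"fingers": 0, "tx": -0.1, "ty": 1.0, "tz": 0.0, "ax": 0.02, "ay": -0.003, "az": 0}, {"fingers": 0, "tx": -0.1, "ty": 0.9, "tz": 0.0, "ax": 0.019, "ay": -0.003, "az": 0}, {"fingers": 0, "tx": -0.1, "ty": 0.6, "tz": 0.0, "ax": 0.02, "ay": -0.004, "az": 0}, {"fingers": 0, "tx": 0.0, "ty": 0.2, "tz": 0.0, "ax": 0.01, "ay": -0.001, "az": 0}]
```

Emit:
{"fn": "apply_moves", "kwargs": {
  "motion": [
    {"fingers": 0, "tx": 0, "ty": 0.2, "tz": 0, "ax": -0.059, "ay": 0.01, "az": 0},
    {"fingers": 0, "tx": -0.1, "ty": 0.6, "tz": 0, "ax": -0.02, "ay": 0.003, "az": 0},
    {"fingers": 0, "tx": -0.1, "ty": 0.9, "tz": 0, "ax": 0.005, "ay": -0.001, "az": 0},
    {"fingers": 0, "tx": -0.1, "ty": 1.0, "tz": 0, "ax": 0.02, "ay": -0.003, "az": 0},
    {"fingers": 0, "tx": -0.1, "ty": 0.9, "tz": 0, "ax": 0.019, "ay": -0.003, "az": 0},
    {"fingers": 0, "tx": -0.1, "ty": 0.6, "tz": 0, "ax": 0.02, "ay": -0.004, "az": 0},
    {"fingers": 0, "tx": 0, "ty": 0.2, "tz": 0, "ax": 0.01, "ay": -0.001, "az": 0}
  ]
}}

```text
time: 17.85
tool_pos: [0.5032, 0.1998, 0.2054]
orientation: [0.001, 0.079, 0.997, 0.01]
wrist_force: [0.2, 0.4, -9.0]
opening: 0.0173
grip_force: 60.6
```

```bash
python3 go.py top,top 7 '[[0,0.2,0],[0,0.6,0],[-0.1,0.9,0],[-0.1,1.0,0],[-0.1,0.9,0],[0,0.6,0],[0,0.2,0]]'
```

```text
top dt -0.0 th 0.0177 e -0.0008 n 419 phi m/c 0.0196 0.02 tcp [0.5032 0.1998 0.2054]
top dt -0.0 th 0.0137 e -0.0 n 419 phi m/c 0.0195 0.02 tcp [0.5033 0.1996 0.2055]
est th 0.011 thd -0.0506 b,s [-0.0033  0.9909] sd [0.0009 0.0113 0.0014 0.0174]
pred [0.012 0.015 0.017 0.018 0.017 0.014 0.008] phi [-0.02  -0.03  -0.025 -0.01   0.005  0.015  0.02 ]
[{"fingers": 0, "tx": 0.0, "ty": 0.2, "tz": 0.0, "ax": -0.039, "ay": 0.006, "az": 0}, {"fingers": 0, "tx": 0.0, "ty": 0.6, "tz": 0.0, "ax": -0.01, "ay": 0.002, "az": 0}, {"fingers": 0, "tx": -0.1, "ty": 0.9, "tz": 0.0, "ax": 0.005, "ay": -0.001, "az": 0}, {"fingers": 0, "tx": -0.1, "ty": 1.0, "tz": 0.0, "ax": 0.014, "ay": -0.002, "az": 0}, {"fingers": 0, "tx": -0.1, "ty": 0.9, "tz": 0.0, "ax": 0.015, "ay": -0.003, "az": 0}, {"fingers": 0, "tx": 0.0, "ty": 0.6, "tz": 0.0, "ax": 0.01, "ay": -0.001, "az": 0}, {"fingers": 0, "tx": 0.0, "ty": 0.2, "tz": 0.0, "ax": 0.005, "ay": -0.001, "az": 0}]
```

Prediction error is now under 1 mrad. Continue.

Emit:
{"fn": "apply_moves", "kwargs": {
  "motion": [
    {"fingers": 0, "tx": 0, "ty": 0.2, "tz": 0, "ax": -0.039, "ay": 0.006, "az": 0},
    {"fingers": 0, "tx": 0, "ty": 0.6, "tz": 0, "ax": -0.01, "ay": 0.002, "az": 0},
    {"fingers": 0, "tx": -0.1, "ty": 0.9, "tz": 0, "ax": 0.005, "ay": -0.001, "az": 0},
    {"fingers": 0, "tx": -0.1, "ty": 1.0, "tz": 0, "ax": 0.014, "ay": -0.002, "az": 0},
    {"fingers": 0, "tx": -0.1, "ty": 0.9, "tz": 0, "ax": 0.015, "ay": -0.003, "az": 0},
    {"fingers": 0, "tx": 0, "ty": 0.6, "tz": 0, "ax": 0.01, "ay": -0.001, "az": 0},
    {"fingers": 0, "tx": 0, "ty": 0.2, "tz": 0, "ax": 0.005, "ay": -0.001, "az": 0}
  ]
}}

```text
time: 18.65
tool_pos: [0.5004, 0.2441, 0.2053]
orientation: [0.001, 0.079, 0.997, 0.009]
wrist_force: [-0.7, -0.9, -8.8]
opening: 0.0174
grip_force: 60.6
```

```bash
python3 go.py top,top 7 '[[0,0.1,0],[0,0.4,0],[-0.1,0.7,0],[0,0.9,0],[-0.1,0.8,0],[0,0.5,0],[0,0.2,0]]'
```

```text
top dt -0.0 th 0.0167 e 0.0083 n 431 phi m/c 0.0191 0.02 tcp [0.5004 0.2441 0.2053]
top dt -0.0 th 0.014 e 0.0002 n 432 phi m/c 0.019 0.02 tcp [0.5004 0.244  0.2053]
est th 0.0114 thd -0.0323 b,s [-0.0028  0.9925] sd [0.0009 0.0112 0.0014 0.0172]
pred [0.013 0.014 0.016 0.018 0.017 0.013 0.006] phi [-0.02  -0.03  -0.025 -0.015  0.     0.01   0.02 ]
[{"fingers": 0, "tx": 0.0, "ty": 0.1, "tz": 0.0, "ax": -0.039, "ay": 0.006, "az": 0}, {"fingers": 0, "tx": 0.0, "ty": 0.4, "tz": 0.0, "ax": -0.01, "ay": 0.002, "az": 0}, {"fingers": 0, "tx": -0.1, "ty": 0.7, "tz": 0.0, "ax": 0.005, "ay": -0.001, "az": 0}, {"fingers": 0, "tx": 0.0, "ty": 0.9, "tz": 0.0, "ax": 0.009, "ay": -0.001, "az": 0}, {"fingers": 0, "tx": -0.1, "ty": 0.8, "tz": 0.0, "ax": 0.015, "ay": -0.003, "az": 0}, {"fingers": 0, "tx": 0.0, "ty": 0.5, "tz": 0.0, "ax": 0.01, "ay": -0.001, "az": 0}, {"fingers": 0, "tx": 0.0, "ty": 0.2, "tz": 0.0, "ax": 0.01, "ay": -0.002, "az": 0}]
```

Emit:
{"fn": "apply_moves", "kwargs": {
  "motion": [
    {"fingers": 0, "tx": 0, "ty": 0.1, "tz": 0, "ax": -0.039, "ay": 0.006, "az": 0},
    {"fingers": 0, "tx": 0, "ty": 0.4, "tz": 0, "ax": -0.01, "ay": 0.002, "az": 0},
    {"fingers": 0, "tx": -0.1, "ty": 0.7, "tz": 0, "ax": 0.005, "ay": -0.001, "az": 0},
    {"fingers": 0, "tx": 0, "ty": 0.9, "tz": 0, "ax": 0.009, "ay": -0.001, "az": 0},
    {"fingers": 0, "tx": -0.1, "ty": 0.8, "tz": 0, "ax": 0.015, "ay": -0.003, "az": 0},
    {"fingers": 0, "tx": 0, "ty": 0.5, "tz": 0, "ax": 0.01, "ay": -0.001, "az": 0},
    {"fingers": 0, "tx": 0, "ty": 0.2, "tz": 0, "ax": 0.01, "ay": -0.002, "az": 0}
  ]
}}

```text
time: 19.45
tool_pos: [0.4984, 0.2801, 0.2053]
orientation: [0.001, 0.079, 0.997, 0.01]
wrist_force: [-0.2, 0.6, -8.7]
opening: 0.0173
grip_force: 60.5
```

```bash
python3 go.py top,top 8
```

```text
top dt -0.0 th 0.003 e -0.0041 n 442 phi m/c 0.0193 0.02 tcp [0.4984 0.2801 0.2053]
top dt -0.0 th -0.0009 e 0.0004 n 446 phi m/c 0.0196 0.02 tcp [0.4984 0.2799 0.2054]
est th -0.0049 thd -0.0622 b,s [-0.0029  0.9924] sd [0.0009 0.0112 0.0014 0.0172]
pred [-0.011 -0.013 -0.012 -0.009 -0.006 -0.002  0.001  0.004] phi [0.03  0.03  0.025 0.015 0.01  0.005 0.    0.   ]
[{"fingers": 0, "tx": 0.0, "ty": 0.0, "tz": 0.0, "ax": 0.01, "ay": -0.002, "az": 0}, {"fingers": 0, "tx": 0.0, "ty": 0.0, "tz": 0.0, "ax": 0.0, "ay": 0.0, "az": 0}, {"fingers": 0, "tx": 0.0, "ty": 0.0, "tz": 0.0, "ax": -0.005, "ay": 0.001, "az": 0}, {"fingers": 0, "tx": 0.0, "ty": 0.0, "tz": 0.0, "ax": -0.01, "ay": 0.002, "az": 0}, {"fingers": 0, "tx": 0.0, "ty": 0.0, "tz": 0.0, "ax": -0.005, "ay": 0.001, "az": 0}, {"fingers": 0, "tx": 0.0, "ty": 0.0, "tz": 0.0, "ax": -0.005, "ay": 0.0, "az": 0}, {"fingers": 0, "tx": 0.0, "ty": 0.0, "tz": 0.0, "ax": -0.005, "ay": 0.001, "az": 0}, {"fingers": 0, "tx": 0.0, "ty": 0.0, "tz": 0.0, "ax": 0.0, "ay": 0.0, "az": 0}]
```

Emit:
{"fn": "apply_moves", "kwargs": {
  "motion": [
    {"fingers": 0, "tx": 0, "ty": 0, "tz": 0, "ax": 0.01, "ay": -0.002, "az": 0},
    {"fingers": 0, "tx": 0, "ty": 0, "tz": 0, "ax": 0, "ay": 0, "az": 0},
    {"fingers": 0, "tx": 0, "ty": 0, "tz": 0, "ax": -0.005, "ay": 0.001, "az": 0},
    {"fingers": 0, "tx": 0, "ty": 0, "tz": 0, "ax": -0.01, "ay": 0.002, "az": 0},
    {"fingers": 0, "tx": 0, "ty": 0, "tz": 0, "ax": -0.005, "ay": 0.001, "az": 0},
    {"fingers": 0, "tx": 0, "ty": 0, "tz": 0, "ax": -0.005, "ay": 0, "az": 0},
    {"fingers": 0, "tx": 0, "ty": 0, "tz": 0, "ax": -0.005, "ay": 0.001, "az": 0},
    {"fingers": 0, "tx": 0, "ty": 0, "tz": 0, "ax": 0, "ay": 0, "az": 0}
  ]
}}

```text
time: 20.35
tool_pos: [0.4985, 0.2798, 0.2052]
orientation: [0.001, 0.079, 0.997, -0.001]
wrist_force: [-0.1, -0.1, -9.1]
opening: 0.0172
grip_force: 60.6
```

```bash
python3 go.py top,top 8
```

```text
top dt -0.0 th -0.0023 e -0.0065 n 440 phi m/c -0.002 0.0 tcp [0.4985 0.2798 0.2052]
top dt -0.0 th -0.0017 e 0.0003 n 441 phi m/c -0.0019 0.0 tcp [0.4985 0.2797 0.2052]
est th -0.0018 thd 0.0065 b,s [-0.0032  0.9939] sd [0.0009 0.0112 0.0013 0.0165]
pred [-0.001 -0.002 -0.001 -0.001 -0.     0.001  0.002  0.003] phi [0.    0.005 0.005 0.005 0.005 0.005 0.005 0.005]
[{"fingers": 0, "tx": 0.0, "ty": 0.0, "tz": 0.0, "ax": 0.0, "ay": 0.0, "az": 0}, {"fingers": 0, "tx": 0.0, "ty": 0.0, "tz": 0.0, "ax": 0.005, "ay": -0.001, "az": 0}, {"fingers": 0, "tx": 0.0, "ty": 0.0, "tz": 0.0, "ax": 0.0, "ay": 0.0, "az": 0}, {"fingers": 0, "tx": 0.0, "ty": 0.0, "tz": 0.0, "ax": 0.0, "ay": 0.0, "az": 0}, {"fingers": 0, "tx": 0.0, "ty": 0.0, "tz": 0.0, "ax": 0.0, "ay": 0.0, "az": 0}, {"fingers": 0, "tx": 0.0, "ty": 0.0, "tz": 0.0, "ax": 0.0, "ay": 0.0, "az": 0}, {"fingers": 0, "tx": 0.0, "ty": 0.0, "tz": 0.0, "ax": 0.0, "ay": 0.0, "az": 0}, {"fingers": 0, "tx": 0.0, "ty": 0.0, "tz": 0.0, "ax": 0.0, "ay": 0.0, "az": 0}]
```

Very steady.

Emit:
{"fn": "apply_moves", "kwargs": {
  "motion": [
    {"fingers": 0, "tx": 0, "ty": 0, "tz": 0, "ax": 0, "ay": 0, "az": 0},
    {"fingers": 0, "tx": 0, "ty": 0, "tz": 0, "ax": 0.005, "ay": -0.001, "az": 0},
    {"fingers": 0, "tx": 0, "ty": 0, "tz": 0, "ax": 0, "ay": 0, "az": 0},
    {"fingers": 0, "tx": 0, "ty": 0, "tz": 0, "ax": 0, "ay": 0, "az": 0},
    {"fingers": 0, "tx": 0, "ty": 0, "tz": 0, "ax": 0, "ay": 0, "az": 0},
    {"fingers": 0, "tx": 0, "ty": 0, "tz": 0, "ax": 0, "ay": 0, "az": 0},
    {"fingers": 0, "tx": 0, "ty": 0, "tz": 0, "ax": 0, "ay": 0, "az": 0},
    {"fingers": 0, "tx": 0, "ty": 0, "tz": 0, "ax": 0, "ay": 0, "az": 0}
  ]
}}

```text
time: 21.25
tool_pos: [0.4985, 0.2796, 0.2053]
orientation: [0.001, 0.079, 0.997, 0.002]
wrist_force: [0.6, 0.1, -8.9]
opening: 0.0175
grip_force: 60.6
```

```bash
python3 go.py top,top 9
```

```text
top dt -0.0 th -0.0059 e -0.0093 n 437 phi m/c 0.0033 0.005 tcp [0.4985 0.2796 0.2053]
top dt -0.0 th -0.0057 e 0.0004 n 443 phi m/c 0.0033 0.005 tcp [0.4985 0.2796 0.2053]
est th -0.0062 thd -0.0044 b,s [-0.0036  0.9948] sd [0.0009 0.0112 0.0013 0.0165]
pred [-0.007 -0.007 -0.006 -0.005 -0.004 -0.003 -0.002 -0.002 -0.002] phi [0.01  0.01  0.01  0.005 0.005 0.005 0.    0.    0.   ]
[{"fingers": 0, "tx": 0.0, "ty": 0.0, "tz": 0.0, "ax": 0.005, "ay": -0.001, "az": 0}, {"fingers": 0, "tx": 0.0, "ty": 0.0, "tz": 0.0, "ax": 0.0, "ay": 0.0, "az": 0}, {"fingers": 0, "tx": 0.0, "ty": 0.0, "tz": 0.0, "ax": 0.0, "ay": 0.0, "az": 0}, {"fingers": 0, "tx": 0.0, "ty": 0.0, "tz": 0.0, "ax": -0.005, "ay": 0.001, "az": 0}, {"fingers": 0, "tx": 0.0, "ty": 0.0, "tz": 0.0, "ax": 0.0, "ay": 0.0, "az": 0}, {"fingers": 0, "tx": 0.0, "ty": 0.0, "tz": 0.0, "ax": 0.0, "ay": 0.0, "az": 0}, {"fingers": 0, "tx": 0.0, "ty": 0.0, "tz": 0.0, "ax": -0.005, "ay": 0.001, "az": 0}, {"fingers": 0, "tx": 0.0, "ty": 0.0, "tz": 0.0, "ax": 0.0, "ay": 0.0, "az": 0}, {"fingers": 0, "tx": 0.0, "ty": 0.0, "tz": 0.0, "ax": 0.0, "ay": 0.0, "az": 0}]
```

Emit:
{"fn": "apply_moves", "kwargs": {
  "motion": [
    {"fingers": 0, "tx": 0, "ty": 0, "tz": 0, "ax": 0.005, "ay": -0.001, "az": 0},
    {"fingers": 0, "tx": 0, "ty": 0, "tz": 0, "ax": 0, "ay": 0, "az": 0},
    {"fingers": 0, "tx": 0, "ty": 0, "tz": 0, "ax": 0, "ay": 0, "az": 0},
    {"fingers": 0, "tx": 0, "ty": 0, "tz": 0, "ax": -0.005, "ay": 0.001, "az": 0},
    {"fingers": 0, "tx": 0, "ty": 0, "tz": 0, "ax": 0, "ay": 0, "az": 0},
    {"fingers": 0, "tx": 0, "ty": 0, "tz": 0, "ax": 0, "ay": 0, "az": 0},
    {"fingers": 0, "tx": 0, "ty": 0, "tz": 0, "ax": -0.005, "ay": 0.001, "az": 0},
    {"fingers": 0, "tx": 0, "ty": 0, "tz": 0, "ax": 0, "ay": 0, "az": 0},
    {"fingers": 0, "tx": 0, "ty": 0, "tz": 0, "ax": 0, "ay": 0, "az": 0}
  ]
}}

```text
time: 22.25
tool_pos: [0.4985, 0.2796, 0.2053]
orientation: [0.001, 0.079, 0.997, -0.001]
wrist_force: [-0.1, 0.4, -8.5]
opening: 0.0171
grip_force: 60.6
```

```bash
python3 go.py top,top 9
```

```text
top dt -0.0 th -0.0037 e -0.0019 n 441 phi m/c -0.0018 0.0 tcp [0.4985 0.2796 0.2053]
top dt -0.0 th -0.0041 e 0.0002 n 442 phi m/c -0.0019 0.0 tcp [0.4985 0.2796 0.2053]
est th -0.0049 thd -0.0137 b,s [-0.0036  0.9949] sd [0.0009 0.0112 0.0013 0.0164]
pred [-0.007 -0.008 -0.008 -0.006 -0.005 -0.003 -0.002 -0.001 -0.001] phi [0.01  0.015 0.015 0.01  0.005 0.005 0.    0.    0.   ]
[{"fingers": 0, "tx": 0.0, "ty": 0.0, "tz": 0.0, "ax": 0.01, "ay": -0.002, "az": 0}, {"fingers": 0, "tx": 0.0, "ty": 0.0, "tz": 0.0, "ax": 0.005, "ay": 0.0, "az": 0}, {"fingers": 0, "tx": 0.0, "ty": 0.0, "tz": 0.0, "ax": 0.0, "ay": 0.0, "az": 0}, {"fingers": 0, "tx": 0.0, "ty": 0.0, "tz": 0.0, "ax": -0.005, "ay": 0.0, "az": 0}, {"fingers": 0, "tx": 0.0, "ty": 0.0, "tz": 0.0, "ax": -0.005, "ay": 0.001, "az": 0}, {"fingers": 0, "tx": 0.0, "ty": 0.0, "tz": 0.0, "ax": 0.0, "ay": 0.0, "az": 0}, {"fingers": 0, "tx": 0.0, "ty": 0.0, "tz": 0.0, "ax": -0.005, "ay": 0.001, "az": 0}, {"fingers": 0, "tx": 0.0, "ty": 0.0, "tz": 0.0, "ax": 0.0, "ay": 0.0, "az": 0}, {"fingers": 0, "tx": 0.0, "ty": 0.0, "tz": 0.0, "ax": 0.0, "ay": 0.0, "az": 0}]
```

Emit:
{"fn": "apply_moves", "kwargs": {
  "motion": [
    {"fingers": 0, "tx": 0, "ty": 0, "tz": 0, "ax": 0.01, "ay": -0.002, "az": 0},
    {"fingers": 0, "tx": 0, "ty": 0, "tz": 0, "ax": 0.005, "ay": 0, "az": 0},
    {"fingers": 0, "tx": 0, "ty": 0, "tz": 0, "ax": 0, "ay": 0, "az": 0},
    {"fingers": 0, "tx": 0, "ty": 0, "tz": 0, "ax": -0.005, "ay": 0, "az": 0},
    {"fingers": 0, "tx": 0, "ty": 0, "tz": 0, "ax": -0.005, "ay": 0.001, "az": 0},
    {"fingers": 0, "tx": 0, "ty": 0, "tz": 0, "ax": 0, "ay": 0, "az": 0},
    {"fingers": 0, "tx": 0, "ty": 0, "tz": 0, "ax": -0.005, "ay": 0.001, "az": 0},
    {"fingers": 0, "tx": 0, "ty": 0, "tz": 0, "ax": 0, "ay": 0, "az": 0},
    {"fingers": 0, "tx": 0, "ty": 0, "tz": 0, "ax": 0, "ay": 0, "az": 0}
  ]
}}

```text
time: 23.25
tool_pos: [0.4985, 0.2796, 0.2053]
orientation: [0.001, 0.079, 0.997, -0.001]
wrist_force: [0.0, -0.0, -9.3]
opening: 0.0169
grip_force: 60.6
```

```bash
python3 go.py top,top 9
```

```text
top dt -0.0 th -0.0031 e -0.0025 n 441 phi m/c -0.0019 0.0 tcp [0.4985 0.2796 0.2053]
top dt -0.0 th -0.0036 e -0.0001 n 442 phi m/c -0.0018 0.0 tcp [0.4985 0.2796 0.2053]
est th -0.0043 thd -0.0114 b,s [-0.0038  0.995 ] sd [0.0009 0.0112 0.0013 0.0164]
pred [-0.006 -0.007 -0.006 -0.005 -0.004 -0.002 -0.001  0.     0.001] phi [0.01  0.015 0.01  0.01  0.005 0.005 0.005 0.    0.   ]
[{"fingers": 0, "tx": 0.0, "ty": 0.0, "tz": 0.0, "ax": 0.01, "ay": -0.002, "az": 0}, {"fingers": 0, "tx": 0.0, "ty": 0.0, "tz": 0.0, "ax": 0.005, "ay": 0.0, "az": 0}, {"fingers": 0, "tx": 0.0, "ty": 0.0, "tz": 0.0, "ax": -0.005, "ay": 0.0, "az": 0}, {"fingers": 0, "tx": 0.0, "ty": 0.0, "tz": 0.0, "ax": 0.0, "ay": 0.0, "az": 0}, {"fingers": 0, "tx": 0.0, "ty": 0.0, "tz": 0.0, "ax": -0.005, "ay": 0.001, "az": 0}, {"fingers": 0, "tx": 0.0, "ty": 0.0, "tz": 0.0, "ax": 0.0, "ay": 0.0, "az": 0}, {"fingers": 0, "tx": 0.0, "ty": 0.0, "tz": 0.0, "ax": 0.0, "ay": 0.0, "az": 0}, {"fingers": 0, "tx": 0.0, "ty": 0.0, "tz": 0.0, "ax": -0.005, "ay": 0.001, "az": 0}, {"fingers": 0, "tx": 0.0, "ty": 0.0, "tz": 0.0, "ax": 0.0, "ay": 0.0, "az": 0}]
```

Emit:
{"fn": "apply_moves", "kwargs": {
  "motion": [
    {"fingers": 0, "tx": 0, "ty": 0, "tz": 0, "ax": 0.01, "ay": -0.002, "az": 0},
    {"fingers": 0, "tx": 0, "ty": 0, "tz": 0, "ax": 0.005, "ay": 0, "az": 0},
    {"fingers": 0, "tx": 0, "ty": 0, "tz": 0, "ax": -0.005, "ay": 0, "az": 0},
    {"fingers": 0, "tx": 0, "ty": 0, "tz": 0, "ax": 0, "ay": 0, "az": 0},
    {"fingers": 0, "tx": 0, "ty": 0, "tz": 0, "ax": -0.005, "ay": 0.001, "az": 0},
    {"fingers": 0, "tx": 0, "ty": 0, "tz": 0, "ax": 0, "ay": 0, "az": 0},
    {"fingers": 0, "tx": 0, "ty": 0, "tz": 0, "ax": 0, "ay": 0, "az": 0},
    {"fingers": 0, "tx": 0, "ty": 0, "tz": 0, "ax": -0.005, "ay": 0.001, "az": 0},
    {"fingers": 0, "tx": 0, "ty": 0, "tz": 0, "ax": 0, "ay": 0, "az": 0}
  ]
}}

```text
time: 24.25
tool_pos: [0.4985, 0.2797, 0.2053]
orientation: [0.001, 0.079, 0.997, -0.001]
wrist_force: [-0.3, 0.6, -8.1]
opening: 0.017
grip_force: 60.6
```

```bash
python3 go.py top,top 9 -
```

```text
top dt -0.0 th -0.0007 e -0.0019 n 442 phi m/c -0.0019 0.0 tcp [0.4985 0.2797 0.2053]
top dt -0.0 th -0.0009 e -0.0001 n 441 phi m/c -0.0019 0.0 tcp [0.4985 0.2796 0.2053]
est th -0.0012 thd -0.0041 b,s [-0.0038  0.995 ] sd [0.0009 0.0112 0.0013 0.0164]
pred [-0.007 -0.012 -0.014 -0.016 -0.015 -0.015 -0.012 -0.007 -0.001] phi [ 0.04   0.055  0.05   0.035  0.015  0.    -0.015 -0.02  -0.02 ]
[{"fingers": 0, "tx": 0.0, "ty": -0.2, "tz": 0.0, "ax": 0.039, "ay": -0.006, "az": 0}, {"fingers": 0, "tx": 0.1, "ty": -0.6, "tz": 0.0, "ax": 0.015, "ay": -0.003, "az": 0}, {"fingers": 0, "tx": 0.1, "ty": -0.9, "tz": 0.0, "ax": -0.005, "ay": 0.001, "az": 0}, {"fingers": 0, "tx": 0.1, "ty": -1.2, "tz": 0.0, "ax": -0.014, "ay": 0.002, "az": 0}, {"fingers": 0, "tx": 0.1, "ty": -1.2, "tz": 0.0, "ax": -0.02, "ay": 0.004, "az": 0}, {"fingers": 0, "tx": 0.1, "ty": -1.2, "tz": 0.0, "ax": -0.015, "ay": 0.002, "az": 0}, {"fingers": 0, "tx": 0.1, "ty": -0.9, "tz": 0.0, "ax": -0.015, "ay": 0.002, "az": 0}, {"fingers": 0, "tx": 0.1, "ty": -0.6, "tz": 0.0, "ax": -0.005, "ay": 0.001, "az": 0}, {"fingers": 0, "tx": 0.0, "ty": -0.2, "tz": 0.0, "ax": 0.0, "ay": 0.0, "az": 0}]
```

Emit:
{"fn": "apply_moves", "kwargs": {
  "motion": [
    {"fingers": 0, "tx": 0, "ty": -0.2, "tz": 0, "ax": 0.039, "ay": -0.006, "az": 0},
    {"fingers": 0, "tx": 0.1, "ty": -0.6, "tz": 0, "ax": 0.015, "ay": -0.003, "az": 0},
    {"fingers": 0, "tx": 0.1, "ty": -0.9, "tz": 0, "ax": -0.005, "ay": 0.001, "az": 0},
    {"fingers": 0, "tx": 0.1, "ty": -1.2, "tz": 0, "ax": -0.014, "ay": 0.002, "az": 0},
    {"fingers": 0, "tx": 0.1, "ty": -1.2, "tz": 0, "ax": -0.02, "ay": 0.004, "az": 0},
    {"fingers": 0, "tx": 0.1, "ty": -1.2, "tz": 0, "ax": -0.015, "ay": 0.002, "az": 0},
    {"fingers": 0, "tx": 0.1, "ty": -0.9, "tz": 0, "ax": -0.015, "ay": 0.002, "az": 0},
    {"fingers": 0, "tx": 0.1, "ty": -0.6, "tz": 0, "ax": -0.005, "ay": 0.001, "az": 0},
    {"fingers": 0, "tx": 0, "ty": -0.2, "tz": 0, "ax": 0, "ay": 0, "az": 0}
  ]
}}

```text
time: 25.25
tool_pos: [0.5058, 0.2091, 0.2052]
orientation: [-0.0, 0.08, 0.997, -0.011]
wrist_force: [-0.1, 2.2, -9.3]
opening: 0.0172
grip_force: 60.6
```

```bash
python3 go.py top,top 9 -
```

```text
top dt -0.0 th -0.0115 e -0.0098 n 430 phi m/c -0.0221 -0.02 tcp [0.5058 0.2091 0.2052]
top dt -0.0 th -0.0097 e -0.0006 n 432 phi m/c -0.0221 -0.02 tcp [0.5057 0.209  0.2053]
est th -0.0073 thd 0.0236 b,s [-0.0043  0.9959] sd [0.0009 0.0112 0.0013 0.0162]
pred [-0.013 -0.017 -0.018 -0.019 -0.018 -0.018 -0.014 -0.01  -0.004] phi [ 0.035  0.055  0.05   0.035  0.015  0.    -0.015 -0.02  -0.02 ]
[{"fingers": 0, "tx": 0.0, "ty": -0.2, "tz": 0.0, "ax": 0.054, "ay": -0.009, "az": 0}, {"fingers": 0, "tx": 0.1, "ty": -0.6, "tz": 0.0, "ax": 0.02, "ay": -0.003, "az": 0}, {"fingers": 0, "tx": 0.1, "ty": -0.9, "tz": 0.0, "ax": -0.005, "ay": 0.001, "az": 0}, {"fingers": 0, "tx": 0.1, "ty": -1.2, "tz": 0.0, "ax": -0.015, "ay": 0.002, "az": 0}, {"fingers": 0, "tx": 0.1, "ty": -1.2, "tz": 0.0, "ax": -0.019, "ay": 0.003, "az": 0}, {"fingers": 0, "tx": 0.1, "ty": -1.2, "tz": 0.0, "ax": -0.015, "ay": 0.003, "az": 0}, {"fingers": 0, "tx": 0.1, "ty": -0.9, "tz": 0.0, "ax": -0.015, "ay": 0.002, "az": 0}, {"fingers": 0, "tx": 0.1, "ty": -0.6, "tz": 0.0, "ax": -0.005, "ay": 0.001, "az": 0}, {"fingers": 0, "tx": 0.0, "ty": -0.2, "tz": 0.0, "ax": 0.0, "ay": 0.0, "az": 0}]
```

Emit:
{"fn": "apply_moves", "kwargs": {
  "motion": [
    {"fingers": 0, "tx": 0, "ty": -0.2, "tz": 0, "ax": 0.054, "ay": -0.009, "az": 0},
    {"fingers": 0, "tx": 0.1, "ty": -0.6, "tz": 0, "ax": 0.02, "ay": -0.003, "az": 0},
    {"fingers": 0, "tx": 0.1, "ty": -0.9, "tz": 0, "ax": -0.005, "ay": 0.001, "az": 0},
    {"fingers": 0, "tx": 0.1, "ty": -1.2, "tz": 0, "ax": -0.015, "ay": 0.002, "az": 0},
    {"fingers": 0, "tx": 0.1, "ty": -1.2, "tz": 0, "ax": -0.019, "ay": 0.003, "az": 0},
    {"fingers": 0, "tx": 0.1, "ty": -1.2, "tz": 0, "ax": -0.015, "ay": 0.003, "az": 0},
    {"fingers": 0, "tx": 0.1, "ty": -0.9, "tz": 0, "ax": -0.015, "ay": 0.002, "az": 0},
    {"fingers": 0, "tx": 0.1, "ty": -0.6, "tz": 0, "ax": -0.005, "ay": 0.001, "az": 0},
    {"fingers": 0, "tx": 0, "ty": -0.2, "tz": 0, "ax": 0, "ay": 0, "az": 0}
  ]
}}

```text
time: 26.25
tool_pos: [0.5127, 0.1391, 0.2052]
orientation: [-0.0, 0.08, 0.997, -0.011]
wrist_force: [0.1, -0.5, -9.3]
opening: 0.0173
grip_force: 60.6
```

```bash
python3 go.py top,top 9 -
```

```text
top dt -0.0 th -0.0066 e -0.002 n 414 phi m/c -0.0221 -0.02 tcp [0.5127 0.1391 0.2052]
top dt -0.0 th -0.0028 e 0.0007 n 418 phi m/c -0.0221 -0.02 tcp [0.5126 0.1391 0.2052]
est th 0.0 thd 0.0434 b,s [-0.0043  0.9963] sd [0.0009 0.0112 0.0013 0.0162]
pred [-0.002 -0.006 -0.009 -0.012 -0.013 -0.014 -0.012 -0.008 -0.003] phi [ 0.02   0.04   0.04   0.025  0.015  0.    -0.01  -0.02  -0.02 ]
[{"fingers": 0, "tx": 0.0, "ty": -0.2, "tz": 0.0, "ax": 0.039, "ay": -0.006, "az": 0}, {"fingers": 0, "tx": 0.1, "ty": -0.6, "tz": 0.0, "ax": 0.02, "ay": -0.004, "az": 0}, {"fingers": 0, "tx": 0.1, "ty": -0.9, "tz": 0.0, "ax": 0.0, "ay": 0.0, "az": 0}, {"fingers": 0, "tx": 0.1, "ty": -1.2, "tz": 0.0, "ax": -0.015, "ay": 0.003, "az": 0}, {"fingers": 0, "tx": 0.1, "ty": -1.2, "tz": 0.0, "ax": -0.009, "ay": 0.001, "az": 0}, {"fingers": 0, "tx": 0.1, "ty": -1.2, "tz": 0.0, "ax": -0.015, "ay": 0.003, "az": 0}, {"fingers": 0, "tx": 0.1, "ty": -0.9, "tz": 0.0, "ax": -0.01, "ay": 0.001, "az": 0}, {"fingers": 0, "tx": 0.1, "ty": -0.6, "tz": 0.0, "ax": -0.01, "ay": 0.002, "az": 0}, {"fingers": 0, "tx": 0.0, "ty": -0.2, "tz": 0.0, "ax": 0.0, "ay": 0.0, "az": 0}]
```

Emit:
{"fn": "apply_moves", "kwargs": {
  "motion": [
    {"fingers": 0, "tx": 0, "ty": -0.2, "tz": 0, "ax": 0.039, "ay": -0.006, "az": 0},
    {"fingers": 0, "tx": 0.1, "ty": -0.6, "tz": 0, "ax": 0.02, "ay": -0.004, "az": 0},
    {"fingers": 0, "tx": 0.1, "ty": -0.9, "tz": 0, "ax": 0, "ay": 0, "az": 0},
    {"fingers": 0, "tx": 0.1, "ty": -1.2, "tz": 0, "ax": -0.015, "ay": 0.003, "az": 0},
    {"fingers": 0, "tx": 0.1, "ty": -1.2, "tz": 0, "ax": -0.009, "ay": 0.001, "az": 0},
    {"fingers": 0, "tx": 0.1, "ty": -1.2, "tz": 0, "ax": -0.015, "ay": 0.003, "az": 0},
    {"fingers": 0, "tx": 0.1, "ty": -0.9, "tz": 0, "ax": -0.01, "ay": 0.001, "az": 0},
    {"fingers": 0, "tx": 0.1, "ty": -0.6, "tz": 0, "ax": -0.01, "ay": 0.002, "az": 0},
    {"fingers": 0, "tx": 0, "ty": -0.2, "tz": 0, "ax": 0, "ay": 0, "az": 0}
  ]
}}

```text
time: 27.25
tool_pos: [0.5198, 0.0691, 0.2053]
orientation: [-0.0, 0.08, 0.997, -0.011]
wrist_force: [0.5, -0.5, -9.2]
opening: 0.0177
grip_force: 60.6
```

```bash
python3 go.py top,top 9 -
```

```text
top dt -0.0 th -0.0012 e 0.0022 n 405 phi m/c -0.0222 -0.02 tcp [0.5198 0.0691 0.2053]
top dt -0.0 th 0.0021 e -0.0001 n 409 phi m/c -0.0221 -0.02 tcp [0.5196 0.0691 0.2052]
est th 0.0053 thd 0.047 b,s [-0.0042  0.9963] sd [0.0009 0.0113 0.0013 0.0162]
pred [ 0.004  0.    -0.004 -0.009 -0.011 -0.015 -0.014 -0.013 -0.008] phi [ 0.015  0.03   0.03   0.025  0.01   0.    -0.01  -0.015 -0.015]
[{"fingers": 0, "tx": 0.0, "ty": -0.2, "tz": 0.0, "ax": 0.035, "ay": -0.006, "az": 0}, {"fingers": 0, "tx": 0.1, "ty": -0.6, "tz": 0.0, "ax": 0.014, "ay": -0.002, "az": 0}, {"fingers": 0, "tx": 0.1, "ty": -0.9, "tz": 0.0, "ax": 0.0, "ay": 0.0, "az": 0}, {"fingers": 0, "tx": 0.1, "ty": -1.2, "tz": 0.0, "ax": -0.005, "ay": 0.001, "az": 0}, {"fingers": 0, "tx": 0.1, "ty": -1.2, "tz": 0.0, "ax": -0.014, "ay": 0.002, "az": 0}, {"fingers": 0, "tx": 0.1, "ty": -1.2, "tz": 0.0, "ax": -0.01, "ay": 0.002, "az": 0}, {"fingers": 0, "tx": 0.1, "ty": -0.9, "tz": 0.0, "ax": -0.01, "ay": 0.001, "az": 0}, {"fingers": 0, "tx": 0.1, "ty": -0.6, "tz": 0.0, "ax": -0.005, "ay": 0.001, "az": 0}, {"fingers": 0, "tx": 0.0, "ty": -0.2, "tz": 0.0, "ax": 0.0, "ay": 0.0, "az": 0}]
```

Emit:
{"fn": "apply_moves", "kwargs": {
  "motion": [
    {"fingers": 0, "tx": 0, "ty": -0.2, "tz": 0, "ax": 0.035, "ay": -0.006, "az": 0},
    {"fingers": 0, "tx": 0.1, "ty": -0.6, "tz": 0, "ax": 0.014, "ay": -0.002, "az": 0},
    {"fingers": 0, "tx": 0.1, "ty": -0.9, "tz": 0, "ax": 0, "ay": 0, "az": 0},
    {"fingers": 0, "tx": 0.1, "ty": -1.2, "tz": 0, "ax": -0.005, "ay": 0.001, "az": 0},
    {"fingers": 0, "tx": 0.1, "ty": -1.2, "tz": 0, "ax": -0.014, "ay": 0.002, "az": 0},
    {"fingers": 0, "tx": 0.1, "ty": -1.2, "tz": 0, "ax": -0.01, "ay": 0.002, "az": 0},
    {"fingers": 0, "tx": 0.1, "ty": -0.9, "tz": 0, "ax": -0.01, "ay": 0.001, "az": 0},
    {"fingers": 0, "tx": 0.1, "ty": -0.6, "tz": 0, "ax": -0.005, "ay": 0.001, "az": 0},
    {"fingers": 0, "tx": 0, "ty": -0.2, "tz": 0, "ax": 0, "ay": 0, "az": 0}
  ]
}}

```text
time: 28.25
tool_pos: [0.5267, -0.001, 0.2053]
orientation: [0.0, 0.08, 0.997, -0.009]
wrist_force: [-0.1, 0.4, -9.5]
opening: 0.0174
grip_force: 60.6
```

```bash
python3 go.py top,top 9 -
```

```text
top dt -0.0 th -0.0036 e 0.0055 n 411 phi m/c -0.017 -0.015 tcp [ 0.5267 -0.001   0.2053]
top dt -0.0 th -0.0004 e -0.0002 n 416 phi m/c -0.017 -0.015 tcp [ 0.5266 -0.001   0.2052]
est th 0.003 thd 0.0489 b,s [-0.004   0.9965] sd [0.0009 0.0112 0.0013 0.0161]
pred [ 0.002 -0.001 -0.004 -0.008 -0.01  -0.012 -0.011 -0.008 -0.003] phi [ 0.02   0.03   0.03   0.025  0.01   0.    -0.01  -0.015 -0.02 ]
[{"fingers": 0, "tx": 0.0, "ty": -0.2, "tz": 0.0, "ax": 0.035, "ay": -0.006, "az": 0}, {"fingers": 0, "tx": 0.1, "ty": -0.6, "tz": 0.0, "ax": 0.009, "ay": -0.001, "az": 0}, {"fingers": 0, "tx": 0.1, "ty": -0.9, "tz": 0.0, "ax": 0.0, "ay": 0.0, "az": 0}, {"fingers": 0, "tx": 0.1, "ty": -1.2, "tz": 0.0, "ax": -0.005, "ay": 0.001, "az": 0}, {"fingers": 0, "tx": 0.1, "ty": -1.2, "tz": 0.0, "ax": -0.014, "ay": 0.002, "az": 0}, {"fingers": 0, "tx": 0.1, "ty": -1.2, "tz": 0.0, "ax": -0.01, "ay": 0.002, "az": 0}, {"fingers": 0, "tx": 0.1, "ty": -0.9, "tz": 0.0, "ax": -0.01, "ay": 0.001, "az": 0}, {"fingers": 0, "tx": 0.1, "ty": -0.6, "tz": 0.0, "ax": -0.005, "ay": 0.001, "az": 0}, {"fingers": 0, "tx": 0.0, "ty": -0.2, "tz": 0.0, "ax": -0.005, "ay": 0.001, "az": 0}]
```

Emit:
{"fn": "apply_moves", "kwargs": {
  "motion": [
    {"fingers": 0, "tx": 0, "ty": -0.2, "tz": 0, "ax": 0.035, "ay": -0.006, "az": 0},
    {"fingers": 0, "tx": 0.1, "ty": -0.6, "tz": 0, "ax": 0.009, "ay": -0.001, "az": 0},
    {"fingers": 0, "tx": 0.1, "ty": -0.9, "tz": 0, "ax": 0, "ay": 0, "az": 0},
    {"fingers": 0, "tx": 0.1, "ty": -1.2, "tz": 0, "ax": -0.005, "ay": 0.001, "az": 0},
    {"fingers": 0, "tx": 0.1, "ty": -1.2, "tz": 0, "ax": -0.014, "ay": 0.002, "az": 0},
    {"fingers": 0, "tx": 0.1, "ty": -1.2, "tz": 0, "ax": -0.01, "ay": 0.002, "az": 0},
    {"fingers": 0, "tx": 0.1, "ty": -0.9, "tz": 0, "ax": -0.01, "ay": 0.001, "az": 0},
    {"fingers": 0, "tx": 0.1, "ty": -0.6, "tz": 0, "ax": -0.005, "ay": 0.001, "az": 0},
    {"fingers": 0, "tx": 0, "ty": -0.2, "tz": 0, "ax": -0.005, "ay": 0.001, "az": 0}
  ]
}}

```text
time: 29.25
tool_pos: [0.5337, -0.0712, 0.2052]
orientation: [-0.0, 0.08, 0.997, -0.011]
wrist_force: [-0.5, -0.4, -9.3]
opening: 0.0175
grip_force: 60.6
```

```bash
python3 go.py top,top 9 -
```

```text
top dt -0.0 th 0.0088 e 0.0124 n 413 phi m/c -0.0223 -0.02 tcp [ 0.5337 -0.0712  0.2052]
top dt -0.0 th 0.0132 e -0.0004 n 415 phi m/c -0.0225 -0.02 tcp [ 0.5336 -0.071   0.2052]
est th 0.0178 thd 0.0719 b,s [-0.0036  0.9966] sd [0.0009 0.0113 0.0013 0.0161]
pred [ 0.02   0.017  0.012  0.005 -0.001 -0.006 -0.008 -0.008 -0.003] phi [-0.005  0.01   0.015  0.01   0.005  0.    -0.01  -0.01  -0.015]
[{"fingers": 0, "tx": 0.0, "ty": -0.2, "tz": 0.0, "ax": 0.015, "ay": -0.002, "az": 0}, {"fingers": 0, "tx": 0.1, "ty": -0.6, "tz": 0.0, "ax": 0.015, "ay": -0.003, "az": 0}, {"fingers": 0, "tx": 0.1, "ty": -0.9, "tz": 0.0, "ax": 0.005, "ay": -0.001, "az": 0}, {"fingers": 0, "tx": 0.1, "ty": -1.2, "tz": 0.0, "ax": -0.005, "ay": 0.001, "az": 0}, {"fingers": 0, "tx": 0.1, "ty": -1.2, "tz": 0.0, "ax": -0.005, "ay": 0.001, "az": 0}, {"fingers": 0, "tx": 0.1, "ty": -1.2, "tz": 0.0, "ax": -0.005, "ay": 0.001, "az": 0}, {"fingers": 0, "tx": 0.1, "ty": -0.9, "tz": 0.0, "ax": -0.01, "ay": 0.001, "az": 0}, {"fingers": 0, "tx": 0.1, "ty": -0.6, "tz": 0.0, "ax": 0.0, "ay": 0.0, "az": 0}, {"fingers": 0, "tx": 0.0, "ty": -0.2, "tz": 0.0, "ax": -0.005, "ay": 0.001, "az": 0}]
```

Emit:
{"fn": "apply_moves", "kwargs": {
  "motion": [
    {"fingers": 0, "tx": 0, "ty": -0.2, "tz": 0, "ax": 0.015, "ay": -0.002, "az": 0},
    {"fingers": 0, "tx": 0.1, "ty": -0.6, "tz": 0, "ax": 0.015, "ay": -0.003, "az": 0},
    {"fingers": 0, "tx": 0.1, "ty": -0.9, "tz": 0, "ax": 0.005, "ay": -0.001, "az": 0},
    {"fingers": 0, "tx": 0.1, "ty": -1.2, "tz": 0, "ax": -0.005, "ay": 0.001, "az": 0},
    {"fingers": 0, "tx": 0.1, "ty": -1.2, "tz": 0, "ax": -0.005, "ay": 0.001, "az": 0},
    {"fingers": 0, "tx": 0.1, "ty": -1.2, "tz": 0, "ax": -0.005, "ay": 0.001, "az": 0},
    {"fingers": 0, "tx": 0.1, "ty": -0.9, "tz": 0, "ax": -0.01, "ay": 0.001, "az": 0},
    {"fingers": 0, "tx": 0.1, "ty": -0.6, "tz": 0, "ax": 0, "ay": 0, "az": 0},
    {"fingers": 0, "tx": 0, "ty": -0.2, "tz": 0, "ax": -0.005, "ay": 0.001, "az": 0}
  ]
}}

```text
time: 30.25
tool_pos: [0.5406, -0.1413, 0.2052]
orientation: [0.0, 0.08, 0.997, -0.009]
wrist_force: [-0.3, -0.3, -8.7]
opening: 0.0173
grip_force: 60.5
```

```bash
python3 go.py top,top 9 '[[0,-0.2,-0.2],[0,-0.5,-0.6],[0.1,-0.8,-1],[0.1,-0.9,-1.2],[0.1,-1,-1.2],[0.1,-0.9,-1],[0.1,-0.8,-0.8],[0,-0.5,-0.4],[0,-0.2,-0.1]]'
```

```text
top dt -0.0 th 0.0104 e 0.0147 n 425 phi m/c -0.0172 -0.015 tcp [ 0.5406 -0.1413  0.2052]
top dt -0.0 th 0.0147 e -0.0005 n 427 phi m/c -0.0174 -0.015 tcp [ 0.5405 -0.141   0.2052]
est th 0.0194 thd 0.0734 b,s [-0.0031  0.9983] sd [0.0009 0.0112 0.0013 0.0159]
pred [ 0.023  0.021  0.016  0.009  0.003 -0.002 -0.006 -0.007 -0.006] phi [-0.01  -0.005  0.     0.005  0.     0.    -0.005 -0.01  -0.01 ]
[{"fingers": 0, "tx": 0.0, "ty": -0.2, "tz": -0.2, "ax": 0.005, "ay": -0.001, "az": 0}, {"fingers": 0, "tx": 0.0, "ty": -0.5, "tz": -0.6, "ax": 0.005, "ay": -0.001, "az": 0}, {"fingers": 0, "tx": 0.1, "ty": -0.8, "tz": -1.0, "ax": 0.005, "ay": 0.0, "az": 0}, {"fingers": 0, "tx": 0.1, "ty": -0.9, "tz": -1.2, "ax": 0.005, "ay": -0.001, "az": 0}, {"fingers": 0, "tx": 0.1, "ty": -1.0, "tz": -1.2, "ax": -0.005, "ay": 0.001, "az": 0}, {"fingers": 0, "tx": 0.1, "ty": -0.9, "tz": -1.0, "ax": 0.0, "ay": 0.0, "az": 0}, {"fingers": 0, "tx": 0.1, "ty": -0.8, "tz": -0.8, "ax": -0.005, "ay": 0.0, "az": 0}, {"fingers": 0, "tx": 0.0, "ty": -0.5, "tz": -0.4, "ax": -0.005, "ay": 0.001, "az": 0}, {"fingers": 0, "tx": 0.0, "ty": -0.2, "tz": -0.1, "ax": 0.0, "ay": 0.0, "az": 0}]
```

Emit:
{"fn": "apply_moves", "kwargs": {
  "motion": [
    {"fingers": 0, "tx": 0, "ty": -0.2, "tz": -0.2, "ax": 0.005, "ay": -0.001, "az": 0},
    {"fingers": 0, "tx": 0, "ty": -0.5, "tz": -0.6, "ax": 0.005, "ay": -0.001, "az": 0},
    {"fingers": 0, "tx": 0.1, "ty": -0.8, "tz": -1.0, "ax": 0.005, "ay": 0, "az": 0},
    {"fingers": 0, "tx": 0.1, "ty": -0.9, "tz": -1.2, "ax": 0.005, "ay": -0.001, "az": 0},
    {"fingers": 0, "tx": 0.1, "ty": -1.0, "tz": -1.2, "ax": -0.005, "ay": 0.001, "az": 0},
    {"fingers": 0, "tx": 0.1, "ty": -0.9, "tz": -1.0, "ax": 0, "ay": 0, "az": 0},
    {"fingers": 0, "tx": 0.1, "ty": -0.8, "tz": -0.8, "ax": -0.005, "ay": 0, "az": 0},
    {"fingers": 0, "tx": 0, "ty": -0.5, "tz": -0.4, "ax": -0.005, "ay": 0.001, "az": 0},
    {"fingers": 0, "tx": 0, "ty": -0.2, "tz": -0.1, "ax": 0, "ay": 0, "az": 0}
  ]
}}

```text
time: 31.25
tool_pos: [0.5452, -0.1989, 0.1395]
orientation: [-0.0, 0.08, 0.997, -0.006]
wrist_force: [-0.1, -0.1, -8.1]
opening: 0.0173
grip_force: 60.6
```

```bash
python3 go.py top,top 9 '[[0,0,-0.2],[0,0,-0.5],[0,0,-0.8],[0,0,-1],[0,0,-1.1],[0,0,-1],[0,0,-0.8],[0,0,-0.5],[0,0,-0.2]]'
```

```text
top dt -0.0 th 0.0078 e 0.0141 n 372 phi m/c -0.0117 -0.01 tcp [ 0.5452 -0.1989  0.1395]
top dt -0.0 th 0.0111 e 0.0002 n 379 phi m/c -0.0119 -0.01 tcp [ 0.5454 -0.199   0.1399]
est th 0.0147 thd 0.0573 b,s [-0.0026  0.9999] sd [0.0009 0.0112 0.0013 0.0157]
pred [ 0.021  0.023  0.021  0.017  0.012  0.008  0.004  0.    -0.002] phi [-0.03  -0.035 -0.025 -0.015 -0.005  0.     0.005  0.01   0.01 ]
[{"fingers": 0, "tx": 0.0, "ty": 0.0, "tz": -0.2, "ax": -0.02, "ay": 0.003, "az": 0}, {"fingers": 0, "tx": 0.0, "ty": 0.0, "tz": -0.5, "ax": -0.005, "ay": 0.001, "az": 0}, {"fingers": 0, "tx": 0.0, "ty": 0.0, "tz": -0.8, "ax": 0.01, "ay": -0.002, "az": 0}, {"fingers": 0, "tx": 0.0, "ty": 0.0, "tz": -1.0, "ax": 0.01, "ay": -0.001, "az": 0}, {"fingers": 0, "tx": 0.0, "ty": 0.0, "tz": -1.1, "ax": 0.01, "ay": -0.002, "az": 0}, {"fingers": 0, "tx": 0.0, "ty": 0.0, "tz": -1.0, "ax": 0.005, "ay": -0.001, "az": 0}, {"fingers": 0, "tx": 0.0, "ty": 0.0, "tz": -0.8, "ax": 0.005, "ay": 0.0, "az": 0}, {"fingers": 0, "tx": 0.0, "ty": 0.0, "tz": -0.5, "ax": 0.005, "ay": -0.001, "az": 0}, {"fingers": 0, "tx": 0.0, "ty": 0.0, "tz": -0.2, "ax": 0.0, "ay": 0.0, "az": 0}]
```

Emit:
{"fn": "apply_moves", "kwargs": {
  "motion": [
    {"fingers": 0, "tx": 0, "ty": 0, "tz": -0.2, "ax": -0.02, "ay": 0.003, "az": 0},
    {"fingers": 0, "tx": 0, "ty": 0, "tz": -0.5, "ax": -0.005, "ay": 0.001, "az": 0},
    {"fingers": 0, "tx": 0, "ty": 0, "tz": -0.8, "ax": 0.01, "ay": -0.002, "az": 0},
    {"fingers": 0, "tx": 0, "ty": 0, "tz": -1.0, "ax": 0.01, "ay": -0.001, "az": 0},
    {"fingers": 0, "tx": 0, "ty": 0, "tz": -1.1, "ax": 0.01, "ay": -0.002, "az": 0},
    {"fingers": 0, "tx": 0, "ty": 0, "tz": -1.0, "ax": 0.005, "ay": -0.001, "az": 0},
    {"fingers": 0, "tx": 0, "ty": 0, "tz": -0.8, "ax": 0.005, "ay": 0, "az": 0},
    {"fingers": 0, "tx": 0, "ty": 0, "tz": -0.5, "ax": 0.005, "ay": -0.001, "az": 0},
    {"fingers": 0, "tx": 0, "ty": 0, "tz": -0.2, "ax": 0, "ay": 0, "az": 0}
  ]
}}

```text
time: 32.25
tool_pos: [0.5451, -0.1985, 0.0784]
orientation: [0.001, 0.08, 0.997, 0.004]
wrist_force: [-0.2, -0.4, -9.5]
opening: 0.0175
grip_force: 60.6
```

```bash
python3 go.py top,top 6 '[[0,0,-0.2],[0,0,-0.4],[0,0,-0.5],[0,0,-0.4],[0,0,-0.3],[0,0,-0.2]]'; python3 -c "
from o import *;show()"
```

```text
top dt -0.0 th 0.0084 e 0.0103 n 332 phi m/c 0.0087 0.01 tcp [ 0.5451 -0.1985  0.0784]
top dt -0.0 th 0.0094 e 0.0004 n 333 phi m/c 0.0086 0.01 tcp [ 0.5452 -0.1985  0.0785]
est th 0.0103 thd 0.0217 b,s [-0.0022  1.0011] sd [0.0009 0.0112 0.0013 0.0155]
pred [0.015 0.015 0.014 0.011 0.008 0.004] phi [-0.015 -0.02  -0.015 -0.01  -0.005  0.005]
[{"fingers": 0, "tx": 0.0, "ty": 0.0, "tz": -0.2, "ax": -0.025, "ay": 0.004, "az": 0}, {"fingers": 0, "tx": 0.0, "ty": 0.0, "tz": -0.4, "ax": -0.005, "ay": 0.001, "az": 0}, {"fingers": 0, "tx": 0.0, "ty": 0.0, "tz": -0.5, "ax": 0.005, "ay": -0.001, "az": 0}, {"fingers": 0, "tx": 0.0, "ty": 0.0, "tz": -0.4, "ax": 0.005, "ay": -0.001, "az": 0}, {"fingers": 0, "tx": 0.0, "ty": 0.0, "tz": -0.3, "ax": 0.005, "ay": -0.001, "az": 0}, {"fingers": 0, "tx": 0.0, "ty": 0.0, "tz": -0.2, "ax": 0.01, "ay": -0.001, "az": 0}]
32.35 [ 0.5454 -0.1985  0.079 ] yawy 1.4117 z [ 0.0026  0.0081 -1.    ] F [-0.3  0.5 -8.3] op 0.0176 gf 60.6 j [-0.35  0.52 -0.04  1.02  0.01 -0.19]
```

Emit:
{"fn": "apply_moves", "kwargs": {
  "motion": [
    {"fingers": 0, "tx": 0, "ty": 0, "tz": -0.2, "ax": -0.025, "ay": 0.004, "az": 0},
    {"fingers": 0, "tx": 0, "ty": 0, "tz": -0.4, "ax": -0.005, "ay": 0.001, "az": 0},
    {"fingers": 0, "tx": 0, "ty": 0, "tz": -0.5, "ax": 0.005, "ay": -0.001, "az": 0},
    {"fingers": 0, "tx": 0, "ty": 0, "tz": -0.4, "ax": 0.005, "ay": -0.001, "az": 0},
    {"fingers": 0, "tx": 0, "ty": 0, "tz": -0.3, "ax": 0.005, "ay": -0.001, "az": 0},
    {"fingers": 0, "tx": 0, "ty": 0, "tz": -0.2, "ax": 0.01, "ay": -0.001, "az": 0},
    {"fingers": 0, "tx": 0, "ty": 0, "tz": -0.2, "ax": -0.005, "ay": 0, "az": 0},
    {"fingers": 0, "tx": 0, "ty": 0, "tz": -0.2, "ax": 0, "ay": 0, "az": 0},
    {"fingers": 0, "tx": 0, "ty": 0, "tz": -0.1, "ax": 0, "ay": 0, "az": 0},
    {"fingers": 0, "tx": 0, "ty": 0, "tz": -0.1, "ax": 0, "ay": 0, "az": 0},
    {"fingers": 0, "tx": 0, "ty": 0, "tz": -0.1, "ax": 0, "ay": 0, "az": 0},
    {"fingers": 0, "tx": 0, "ty": 0, "tz": 0, "ax": 0, "ay": 0, "az": 0}
  ]
}}

```text
time: 33.55
tool_pos: [0.5455, -0.1984, 0.0522]
orientation: [0.001, 0.079, 0.997, -0.001]
wrist_force: [-0.1, -0.3, -9.2]
opening: 0.0168
grip_force: 60.6
```

```bash
python3 -c "
from ctl import *
from o import show
show();print(meas('top')[:4]);show()"
```

```text
33.55 [ 0.5455 -0.1984  0.0522] yawy 1.4119 z [ 0.0019 -0.002  -1.    ] F [-0.1 -0.3 -9.2] op 0.0168 gf 60.6 j [-0.35  0.54 -0.07  0.95 -0.   -0.19]
(33.55, np.float64(0.008233793563364586), np.int64(312), np.float64(-0.0016331939943506986))
33.6 [ 0.5455 -0.1984  0.0523] yawy 1.4119 z [ 0.002 -0.002 -1.   ] F [ 0.9  0.7 -9.2] op 0.0177 gf 60.6 j [-0.35  0.54 -0.07  0.95 -0.   -0.19]
```

Emit:
{"fn": "apply_moves", "kwargs": {
  "motion": [
    {"fingers": 0, "tx": 0, "ty": 0, "tz": -0.1, "ax": 0, "ay": 0, "az": 0},
    {"fingers": 0, "tx": 0, "ty": 0, "tz": -0.1, "ax": 0, "ay": 0, "az": 0},
    {"fingers": 0, "tx": 0, "ty": 0, "tz": -0.05, "ax": 0, "ay": 0, "az": 0},
    {"fingers": 0, "tx": 0, "ty": 0, "tz": 0, "ax": 0, "ay": 0, "az": 0}
  ]
}}

```text
time: 34.0
tool_pos: [0.5456, -0.1985, 0.0503]
orientation: [0.001, 0.079, 0.997, -0.001]
wrist_force: [-1.1, 0.3, -5.1]
opening: 0.0172
grip_force: 61.2
```

```bash
python3 -c "
from ctl import *
from o import show
show();print(meas('top')[:4]);show()"
```

```text
34.0 [ 0.5456 -0.1985  0.0503] yawy 1.4119 z [ 0.0025 -0.0021 -1.    ] F [-1.1  0.3 -5.1] op 0.0172 gf 61.2 j [-0.35  0.55 -0.07  0.95 -0.   -0.19]
(34.0, np.float64(0.01037028199182163), np.int64(314), np.float64(-0.0016641205361695279))
34.05 [ 0.5456 -0.1985  0.0503] yawy 1.4119 z [ 0.0025 -0.0022 -1.    ] F [-1.3  0.4 -4.2] op 0.0175 gf 61.2 j [-0.35  0.55 -0.07  0.95 -0.   -0.19]
```

Emit:
{"fn": "apply_moves", "kwargs": {
  "motion": [
    {"fingers": 0, "tx": 0, "ty": 0, "tz": -0.05, "ax": 0, "ay": 0, "az": 0},
    {"fingers": 0, "tx": 0, "ty": 0, "tz": 0, "ax": 0, "ay": 0, "az": 0},
    {"fingers": 2.2, "tx": 0, "ty": 0, "tz": 0, "ax": 0, "ay": 0, "az": 0},
    {"fingers": 3, "tx": 0, "ty": 0, "tz": 0, "ax": 0, "ay": 0, "az": 0},
    {"fingers": 4, "tx": 0, "ty": 0, "tz": 0, "ax": 0, "ay": 0, "az": 0},
    {"fingers": 5.5, "tx": 0, "ty": 0, "tz": 0, "ax": 0, "ay": 0, "az": 0},
    {"fingers": 5.5, "tx": 0, "ty": 0, "tz": 0, "ax": 0, "ay": 0, "az": 0},
    {"fingers": 5.5, "tx": 0, "ty": 0, "tz": 0.5, "ax": 0, "ay": 0, "az": 0},
    {"fingers": 5.5, "tx": 0, "ty": 0, "tz": 1.5, "ax": 0, "ay": 0, "az": 0},
    {"fingers": 5.5, "tx": 0, "ty": 0, "tz": 2, "ax": 0, "ay": 0, "az": 0},
    {"fingers": 5.5, "tx": 0, "ty": 0, "tz": 2, "ax": 0, "ay": 0, "az": 0},
    {"fingers": 5.5, "tx": 0, "ty": 0, "tz": 2, "ax": 0, "ay": 0, "az": 0}
  ]
}}

```text
time: 35.25
tool_pos: [0.5455, -0.1985, 0.1304]
orientation: [0.001, 0.079, 0.997, -0.001]
wrist_force: [0.4, 0.3, -0.1]
opening: 0.0547
grip_force: 0.0
```

```bash
python3 -c "
from o import *
show()
im,d,w=cloud('scene');cv2.imwrite('pics/s5.png',cv2.resize(im[130:350,120:330,::-1],None,fx=2.5,fy=2.5))
show()"
```

```text
35.25 [ 0.5455 -0.1985  0.1304] yawy 1.4118 z [ 0.0021 -0.0021 -1.    ] F [ 0.4  0.3 -0.1] op 0.0547 gf 0.0 j [-0.35  0.47  0.03  1.13 -0.   -0.19]
35.3 [ 0.5476 -0.1992  0.1343] yawy 1.4119 z [ 0.0081 -0.0042 -1.    ] F [ 1.2 -0.1  2.8] op 0.0548 gf 0.0 j [-0.35  0.46  0.03  1.13 -0.   -0.19]
```

View pics/s5.png

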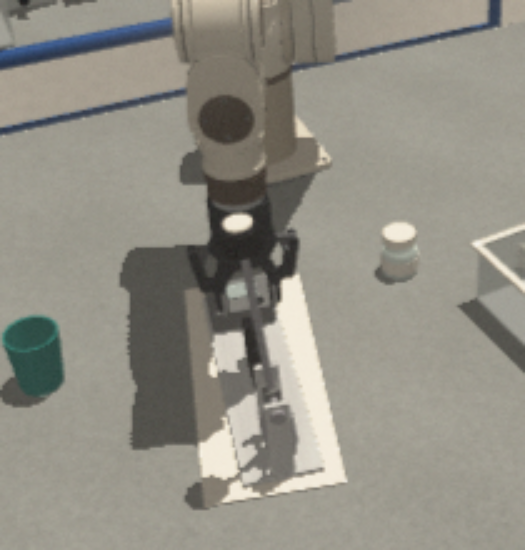

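Emit:
{"fn": "apply_moves", "kwargs": {
  "motion": [
    {"fingers": 5.5, "tx": 0, "ty": 0, "tz": 2, "ax": 0, "ay": 0, "az": 0},
    {"fingers": 5.5, "tx": -1, "ty": 0, "tz": 2, "ax": 0, "ay": 0, "az": 0},
    {"fingers": 5.5, "tx": -2, "ty": 0, "tz": 1, "ax": 0, "ay": 0, "az": 0},
    {"fingers": 5.5, "tx": -2, "ty": 0, "tz": 0, "ax": 0, "ay": 0, "az": 0},
    {"fingers": 5.5, "tx": -1, "ty": 0, "tz": 0, "ax": 0, "ay": 0, "az": 0},
    {"fingers": 5.5, "tx": 0, "ty": 0, "tz": 0, "ax": 0, "ay": 0, "az": 0},
    {"fingers": 5.5, "tx": 0, "ty": 0, "tz": 0, "ax": 0, "ay": 0, "az": 0},
    {"fingers": 5.5, "tx": 0, "ty": 0, "tz": 0, "ax": 0, "ay": 0, "az": 0},
    {"fingers": 5.5, "tx": 0, "ty": 0, "tz": 0, "ax": 0, "ay": 0, "az": 0},
    {"fingers": 5.5, "tx": 0, "ty": 0, "tz": 0, "ax": 0, "ay": 0, "az": 0},
    {"fingers": 5.5, "tx": 0, "ty": 0, "tz": 0, "ax": 0, "ay": 0, "az": 0},
    {"fingers": 5.5, "tx": 0, "ty": 0, "tz": 0, "ax": 0, "ay": 0, "az": 0}
  ]
}}

```text
time: 36.5
tool_pos: [0.4856, -0.1984, 0.1791]
orientation: [0.001, 0.079, 0.997, -0.001]
wrist_force: [0.6, 1.0, -0.3]
opening: 0.055
grip_force: 0.0
```

Emit:
{"fn": "apply_moves", "kwargs": {
  "motion": [
    {"fingers": 5.5, "tx": 0, "ty": 0, "tz": 0, "ax": 0, "ay": 0, "az": 0},
    {"fingers": 5.5, "tx": 0, "ty": 0, "tz": 0, "ax": 0, "ay": 0, "az": 0},
    {"fingers": 5.5, "tx": 0, "ty": 0, "tz": 0, "ax": 0, "ay": 0, "az": 0},
    {"fingers": 5.5, "tx": 0, "ty": 0, "tz": 0, "ax": 0, "ay": 0, "az": 0},
    {"fingers": 5.5, "tx": 0, "ty": 0, "tz": 0, "ax": 0, "ay": 0, "az": 0},
    {"fingers": 5.5, "tx": 0, "ty": 0, "tz": 0, "ax": 0, "ay": 0, "az": 0},
    {"fingers": 5.5, "tx": 0, "ty": 0, "tz": 0, "ax": 0, "ay": 0, "az": 0},
    {"fingers": 5.5, "tx": 0, "ty": 0, "tz": 0, "ax": 0, "ay": 0, "az": 0},
    {"fingers": 5.5, "tx": 0, "ty": 0, "tz": 0, "ax": 0, "ay": 0, "az": 0},
    {"fingers": 5.5, "tx": 0, "ty": 0, "tz": 0, "ax": 0, "ay": 0, "az": 0},
    {"fingers": 5.5, "tx": 0, "ty": 0, "tz": 0, "ax": 0, "ay": 0, "az": 0},
    {"fingers": 5.5, "tx": 0, "ty": 0, "tz": 0, "ax": 0, "ay": 0, "az": 0}
  ]
}}

```text
time: 37.7
tool_pos: [0.4855, -0.1985, 0.1793]
orientation: [0.001, 0.079, 0.997, -0.001]
wrist_force: [0.2, -0.6, 0.2]
opening: 0.0549
grip_force: 0.0
```

```bash
python3 -c "
from o import *
show()
im,d,w=cloud('top');x,y,z=w[...,0],w[...,1],w[...,2]
reg=(x>.25)&(x<.85)&(y>-.4)&(y<-.05)
for lo,hi in((.009,.018),(.07,.09),(.04,.05)):
    m=(reg&(z>lo)&(z<hi)).astype(np.uint8);l,lab,st,_=cv2.connectedComponentsWithStats(m)
    for i in range(1,l):
        if st[i,4]>40: print(lo,st[i,4],cv2.minAreaRect(w[lab==i][:,:2].astype(np.float32)),w[lab==i].mean(0))
im,d,w=cloud('scene');cv2.imwrite('pics/s6.png',cv2.resize(im[130:350,120:330,::-1],None,fx=2.5,fy=2.5))
"
```

```text
37.7 [ 0.4855 -0.1985  0.1793] yawy 1.4119 z [ 0.002 -0.002 -1.   ] F [ 0.2 -0.6  0.2] op 0.0549 gf 0.0 j [-0.39  0.32 -0.06  1.19 -0.   -0.23]
0.009 1006 ((0.5931408405303955, -0.1984950304031372), (0.10225819796323776, 0.29174357652664185), 77.37784576416016) [ 0.60844447 -0.19162545  0.01311827]
0.07 74 ((0.6944178938865662, -0.20316995680332184), (0.03613582253456116, 0.027538971975445747), 5.32253885269165) [ 0.69424825 -0.20398772  0.07642186]
0.07 60 ((0.5570192933082581, -0.1991051882505417), (0.016994327306747437, 0.04795089364051819), 81.06419372558594) [ 0.5619972  -0.19814459  0.0804413 ]
0.04 110 ((0.42268458008766174, -0.14449967443943024), (0.02598077617585659, 0.07435423135757446), 77.39034271240234) [ 0.42992717 -0.1433398   0.04594826]
```

View pics/s6.png

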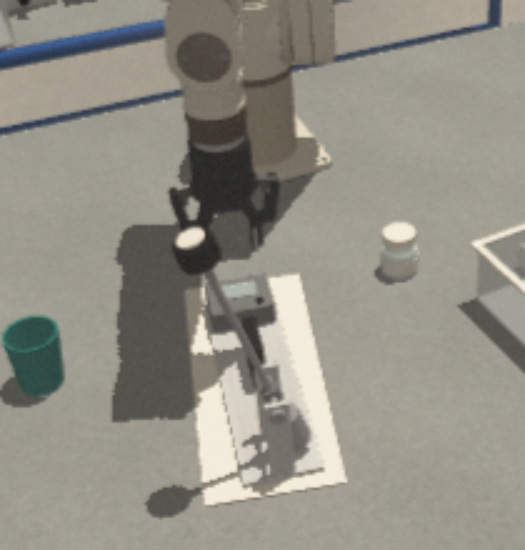

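The carrier stands flat on the mat at (0.545, -0.199), the mast has sunk toward its stop (head at about pixel 197,248), and the gripper is clear above. I'll wait briefly, then hand in.

Emit:
{"fn": "apply_moves", "kwargs": {
  "motion": [
    {"fingers": 5.5, "tx": 0, "ty": 0, "tz": 1, "ax": 0, "ay": 0, "az": 0},
    {"fingers": 5.5, "tx": 0, "ty": 0, "tz": 1, "ax": 0, "ay": 0, "az": 0},
    {"fingers": 5.5, "tx": 0, "ty": 0, "tz": 0, "ax": 0, "ay": 0, "az": 0},
    {"fingers": 5.5, "tx": 0, "ty": 0, "tz": 0, "ax": 0, "ay": 0, "az": 0},
    {"fingers": 5.5, "tx": 0, "ty": 0, "tz": 0, "ax": 0, "ay": 0, "az": 0},
    {"fingers": 5.5, "tx": 0, "ty": 0, "tz": 0, "ax": 0, "ay": 0, "az": 0},
    {"fingers": 5.5, "tx": 0, "ty": 0, "tz": 0, "ax": 0, "ay": 0, "az": 0},
    {"fingers": 5.5, "tx": 0, "ty": 0, "tz": 0, "ax": 0, "ay": 0, "az": 0},
    {"fingers": 5.5, "tx": 0, "ty": 0, "tz": 0, "ax": 0, "ay": 0, "az": 0},
    {"fingers": 5.5, "tx": 0, "ty": 0, "tz": 0, "ax": 0, "ay": 0, "az": 0}
  ]
}}

```text
time: 38.8
tool_pos: [0.4855, -0.1984, 0.1992]
orientation: [0.001, 0.079, 0.997, -0.001]
wrist_force: [-0.4, 0.3, 0.8]
opening: 0.0547
grip_force: 0.0
```

```bash
python3 -c "
from station import ctrl
print(ctrl.close_job())"
```

```text
the job is handed in; nothing more can be done
None
```

The job is handed in at 38.8 s with no verdict returned: the mast stayed within about 0.06 rad of upright at my readings and in the plans, was held over the tub for about 5 to 6 s, and the carrier is back flat on the mat and released.

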